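# Unlock the galley mug stand after mooring and set out the tea tray

### The job

The boat is moored, so open up the mug stand and set the tea tray: pull up the red index plunger and twist it a quarter turn so that it stays latched open, slide the aluminium keeper out and off the stand, and hang it over the middle of the oak drying rail, lying level on the bar with a lip down each side. Then stand every mug from the stand, and the tea tin, upright on the floor of the wooden tray; leave the plunger latched open and the other things on the shelf where they are.

Things in the scene. Friction and masses are not known exactly. Their poses are not given: they have to be found in the camera images.
- stand: black plastic mug stand, fixed, 180 mm (its x) by 326 mm (its y); origin under its centre, z up. Four round pockets, 68 mm wide, 14 mm deep, floor 6 mm up, at x = -45, +45 and y = -50, +50 mm. End posts at y = -145 and +145, 36 mm (x) by 32 mm (y), 119 mm high. On the -y post a bridge (open to +y, roof 126 to 134 mm up) with the index plunger on top; on the +y post a headed stud
- stand_mid (a point): point of the stand on its middle axis, 119 mm up, where the underside of the fitted keeper's strip lies. To free the keeper: plunger latched open, slide it along the stand's +y by 32 mm (30 to 35), then lift straight up
- stud (a point): top of the fixed headed stud on the stand's +y post, 130 mm up: shaft 7 mm, head 14 mm across, its underside 2.5 mm above the keeper. It stands in the narrow end of the keeper's keyhole and holds that end down until the keeper has been slid 32 mm along the stand's +y, which brings the keyhole's wide end (20 mm square) under the head
- knob_grip (a point): centre of the red round knob of the sprung index plunger, on its vertical axis (0, -145 mm in the stand), 164 mm up at home; rises with the knob. Knob 30 mm across, 26 mm high, white line on top, lower face 17 mm above the bridge's roof; under it a steel sleeve 20 mm wide
- plunger (a joint): how far the plunger is pulled up, m: 0 at home, its 8 mm nose in the hole of the keeper's tongue; 0.0135 at most. Spring force 5 N at home, 10 N at full travel. At home a cross pin in the slotted sleeve stops the knob turning; more than 0.011 up it turns freely. Turned a quarter turn and let go, the pin rests on the sleeve at 0.0105 and the nose is clear of the keeper
- knob (a joint): twist of the plunger's knob about the vertical, rad, counter-clockwise from above positive, near 0 at home; up to 1.5 either way, only while pulled up; stays where it is left. Turn it well round, a quarter turn either way, to latch
- keeper_mid (a point): centre (half-way up) of the aluminium keeper that locks the mugs in: a channel, strip 56 mm wide (its x), 240 mm long (its y), 4 mm thick, long edges bent down as lips 3 mm thick, 25 mm deep, 50 mm apart inside. Point 14.5 mm below its top; fitted, 108.5 mm up, axes as the stand's, lips 10 mm over the mugs' rims. Tongue with hole at -y (to -155 mm), keyhole plate at +y (to +159). 200 g
- rail: oak drying rail on two feet, fixed: horizontal bar along its y, 260 mm long, 26 mm wide, 18 mm high, flat top 130 mm up; posts 18 mm wide under it at y = -115, +115 mm. Origin on the shelf under the bar's middle, z up. The keeper hangs with the bar between its lips, its strip lying on the bar
- tray: wooden serving tray, fixed, 220 mm (its x) by 250 mm (its y), floor 6 mm thick, rim 16 mm high and 6 mm thick; origin under its centre on the shelf, z up
- tin_mid (a point): centre (half-way up) of the screw-top aluminium tea tin, an upright cylinder 64 mm across and 64 mm high, lid closed, about 180 g, loose on the shelf at the start
- mug0_mid (a point): centre (half-way up) of the blue mug, 62 mm across, 78 mm high, wall 4 mm, about 200 g, its handle (8 mm thick, reaching 56 mm from the axis) along its local +x. At the start upright in the pocket of the stand at x = -45, y = -50 mm, handle outwards; absent in some starts
- mug1_mid (a point): centre (half-way up) of the white mug, 62 mm across, 78 mm high, wall 4 mm, about 200 g, its handle (8 mm thick, reaching 56 mm from the axis) along its local +x. At the start upright in the pocket of the stand at x = -45, y = 50 mm, handle outwards; absent in some starts
- mug2_mid (a point): centre (half-way up) of the mustard yellow mug, 62 mm across, 78 mm high, wall 4 mm, about 200 g, its handle (8 mm thick, reaching 56 mm from the axis) along its local +x. At the start upright in the pocket of the stand at x = 45, y = -50 mm, handle outwards; absent in some starts
- mug3_mid (a point): centre (half-way up) of the sage green mug, 62 mm across, 78 mm high, wall 4 mm, about 200 g, its handle (8 mm thick, reaching 56 mm from the axis) along its local +x. At the start upright in the pocket of the stand at x = 45, y = 50 mm, handle outwards; absent in some starts
- teapot: pale pink ceramic teapot, 130 mm across, 125 mm high; bystander, origin under its centre
- tumbler: empty glass tumbler, 70 mm across, 100 mm high; bystander, origin under its centre
- sugar: white sugar bowl with lid, 90 mm across, 80 mm high; bystander, origin under its centre
Not all that is in view belongs to the job. What is shaped like the part that bears mug3_mid but purple is not meant.

How it is judged:
By the outcome, as a careful person would: the job done as asked, in the order asked, and still so for the second after the job is handed in, with the robot touching nothing.
Of mug0, mug1, mug2, mug3 only 2 to 3 are there at a start; the rules pass over those that are not, and their reading is None.
At some moment in a run one of tin may be knocked a few centimetres aside while the robot is not near it.
It also fails if it takes over 210 s, if anything falls off the work surface, if the arm or the gripper's body presses on something with over 40 N, if the wrist force passes 120 N, or if a joint passes its speed limit or range.

### The arm

A 6-joint arm with a two-finger parallel gripper is mounted at the origin on the work surface. World frame = base frame: x ahead of the robot, y to its left, z up, the work surface at z = 0. Lengths are in m, angles in rad, forces in N, time in s.
With the tool pointing down it reaches from about 0.225 to 0.875 m from the base axis. Payload 3.4 kg.
Tool frame: the origin (TCP) lies between the finger pads; the fingertips stand 11 mm ahead of it and the grasp point (between the pads) lies 8 mm behind it; z points along the fingers, y is the line along which they close (so a half turn about z gives the same grasp; the last joint's range is limited). The gripper opens to 85 mm and grips with 20 to 120 N. Pads are 22 mm wide; open, the fingers measure 114 mm over their backs; the gripper's body (76 mm by 85 mm) begins 54 mm behind the grasp point. The pads swing forward as they close: fully open they stand 13 mm farther back than shut.
Start: joints at [-1.381, 0.276, 1.505, -0, 1.361, -0.121], TCP at [0.176, -0.547, 0.242] pointing down, gripper open.
Joint ranges: [-2.89, 2.89], [-0.75, 2.08], [0.22, 2.7], [-1.18, 4.32], [0.11, 2.71], [-2.7, 2.7]. Speed limits (rad/s): [2.57, 2.57, 3.14, 3.14, 3.14, 3.14].

### API

Orientations are given as a unit quaternion [w, x, y, z].
In Python, from rig import sensors, eyes, manip gives the robot as it stands.
- The arm moves only by the tool drive_tool, never from a script. Its argument "deltas" is a list of rows, each an object with "linear": the shift along the world's x, y, z in mm, a list of three; "twist": the turn about the world's z in degrees; "claw": the opening, from 0 (shut) to 1 (fully open). In form: [{"linear": [tx, ty, tz], "twist": twist, "claw": claw}, ...]. A call has 1 to 12 rows; each row is the pose to reach, as a shift and turn from the pose commanded when the call began; what a row does not reach only later rows make up. A row lasts 1/12 s, in which the tool goes at most 41.7 mm and 7.16 degrees, less where a joint would pass 70% of its speed; a pose out of reach is approached as far as the arm can. A call with a gripper value outside its range is refused whole. The fingers move at their own pace and stop on an object; "squeeze" is the grip in N (left out, the last holds). Time passes only in rows, so rows that repeat a pose let the fingers close. It gives the time, the measured TCP pose, the force, the opening and the grip force at its end, in the units of the state.
- sensors.get_state(): the state, without advancing time (a new reading comes with each control period).
- eyes.get_image(name): name is "side" or "top" or "wrist"; returns the picture (384x512x3 uint8, red, green, blue); there is no depth.
- eyes.camera_model(name): a dict with "intrinsics" (3x3 intrinsics, pixels), "R" (3x3) and "t" (3): a world point X has camera coordinates R X + t. Camera axes: x right, y down, z forward; pixel columns grow to the right and rows downward; lengths in m; the calibration is good to about 2 mm. The wrist camera is an equidistant fisheye: a pixel r from the principal point sees the ray r / f radians off the axis. A picture is of the moment at which its call begins: read the wrist's pose just before it. camera_model takes no time and is no camera call; for the wrist camera it gives the pose at the moment of the call.
- manip.sign_off(): hands the job in; it is judged then, once.
The state is a dict: "clock": time; "qpos": joint angles; "qd": joint speeds; "effort": joint torques, N m; "position": TCP position; "ee_rot": TCP orientation; "contact_force": force on the tool from outside, world axes, zero at the start; "moment": the same for the moment, N m; "width": finger opening in m; "gripper_force": force on a finger pad.
Only numpy, scipy, OpenCV 4.12 (cv2) and the standard library are available. Lean on these libraries where they do the work, as an engineer would, in place of code of your own. Each camera call takes 0.05 s, during which the arm holds its last target. There are 200 camera calls.

## Working session

There is one attempt and no reset: what is moved stays moved. The work goes in short steps, Python scripts to look and compute and a tool call to move; the robot and the scene stay as the last step left them, time stands still between calls to the robot, and variables do not carry over. Pictures are saved under pics/ and viewed, at most 14 in all, crops included, and the job is handed in when it is done.

Besides the shell and the picture viewer there is one more tool, called after ">>>" in YAML: its name, and indented under it one key for each argument. drive_tool: Moves the arm, as the interface text tells. Its arguments: {"type":"object","properties":{"deltas":{"type":"array","items":{"type":"object","properties":{"linear":{"type":"array","items":{"type":"number"}},"twist":{"type":"number"},"claw":{"type":"number"}}}},"squeeze":{"type":"number"}},"required":["deltas"]}

```bash
mkdir -p pics
cat > h.py <<'E'
import numpy as np, cv2
from rig import sensors, eyes, manip
def snap(n,f=None):
    m=eyes.camera_model(n); im=eyes.get_image(n)
    if f: cv2.imwrite('pics/'+f,cv2.cvtColor(im,cv2.COLOR_RGB2BGR))
    return im,{k:np.array(v) if not isinstance(v,str) else v for k,v in m.items()}
def ray(m,u,v,fish=False):
    K=m['intrinsics']; x=(u-K[0,2])/K[0,0]; y=(v-K[1,2])/K[1,1]
    if fish:
        r=np.hypot(x,y); d=np.array([x/r*np.sin(r),y/r*np.sin(r),np.cos(r)]) if r>1e-9 else np.array([0,0,1.])
    else: d=np.array([x,y,1.])
    R=m['R']; return -R.T@m['t'], R.T@(d/np.linalg.norm(d))
def onplane(m,u,v,z,fish=False):
    o,d=ray(m,u,v,fish); return o+d*(z-o[2])/d[2]
def tri(*rays):
    A=np.zeros((3,3));b=np.zeros(3)
    for o,d in rays:
        P=np.eye(3)-np.outer(d,d);A+=P;b+=P@o
    x=np.linalg.solve(A,b); return x,[np.linalg.norm((np.eye(3)-np.outer(d,d))@(x-o)) for o,d in rays]
def proj(m,X,fish=False):
    K=m['intrinsics'];c=m['R']@np.array(X)+m['t']
    if fish:
        r=np.hypot(c[0],c[1]);t=np.arctan2(r,c[2]);c=np.array([c[0]/r*t,c[1]/r*t,1.])
    else:c=c/c[2]
    return np.array([K[0,0]*c[0]+K[0,2],K[1,1]*c[1]+K[1,2]])
E
python3 - <<'E'
from h import *
ims=[]
for n in('top','side','wrist'):
    im,m=snap(n,n+'0.png'); print(n,m['intrinsics'].tolist(),m['R'].round(3).tolist(),(-m['R'].T@m['t']).round(3))
s=sensors.get_state(); print(s)
E
for n in top side; do python3 -c "
import cv2;i=cv2.imread('pics/${n}0.png');cv2.imwrite('pics/${n}0b.png',cv2.resize(i,(800,600),interpolation=cv2.INTER_CUBIC))"; done
```

```text
top [[430.67131616172844, 0.0, 249.89951413067521], [0.0, 430.67131616172844, 188.4229593193708], [0.0, 0.0, 1.0]] [[0.008, -1.0, 0.012], [-0.985, -0.01, -0.173], [0.173, -0.01, -0.985]] [0.344 0.04  1.398]
side [[402.08624719385784, 0.0, 256.6468258011726], [0.0, 402.08624719385784, 187.02133519628939], [0.0, 0.0, 1.0]] [[-0.759, -0.651, 0.016], [-0.432, 0.485, -0.761], [0.488, -0.584, -0.649]] [-0.013  0.772  0.932]
wrist [[297.3186396354542, 0.0, 252.17881460796363], [0.0, 297.3186396354542, 189.11087538399607], [0.0, 0.0, 1.0]] [[0.306, -0.952, -0.003], [-0.903, -0.292, 0.314], [-0.3, -0.094, -0.949]] [ 0.253 -0.523  0.374]
{'clock': 0.15, 'qpos': array([-1.38097926e+00,  2.76460355e-01,  1.50580594e+00,  4.32725865e-06,
        1.36075450e+00, -1.21026894e-01]), 'qd': array([-0.00130999, -0.00236337, -0.00334416,  0.00055522,  0.00062027,
        0.00060857]), 'effort': array([ 1.58676663e-03, -4.17143476e+01, -2.46031862e+01, -1.08276113e-04,
        7.61424395e-03, -1.90639901e-05]), 'position': array([ 0.17578037, -0.54707467,  0.24164688]), 'ee_rot': array([-7.13721390e-04,  9.87946115e-01,  1.54796522e-01, -2.24411876e-05]), 'contact_force': array([-0.14280722, -0.83534611,  0.56959373]), 'moment': array([0.00921492, 0.01342818, 0.01060611]), 'gripper_force': 0.0, 'width': 0.08515361057598461}
```

View pics/top0b.png

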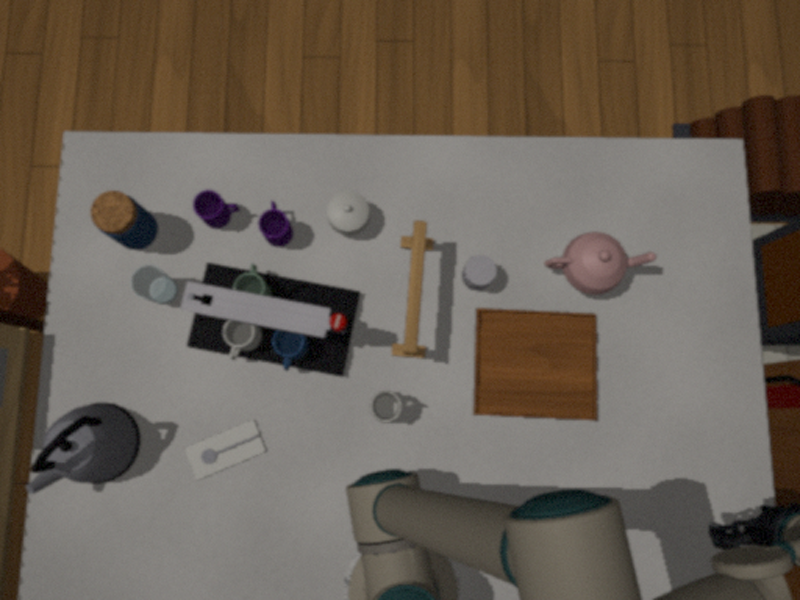

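View pics/side0b.png

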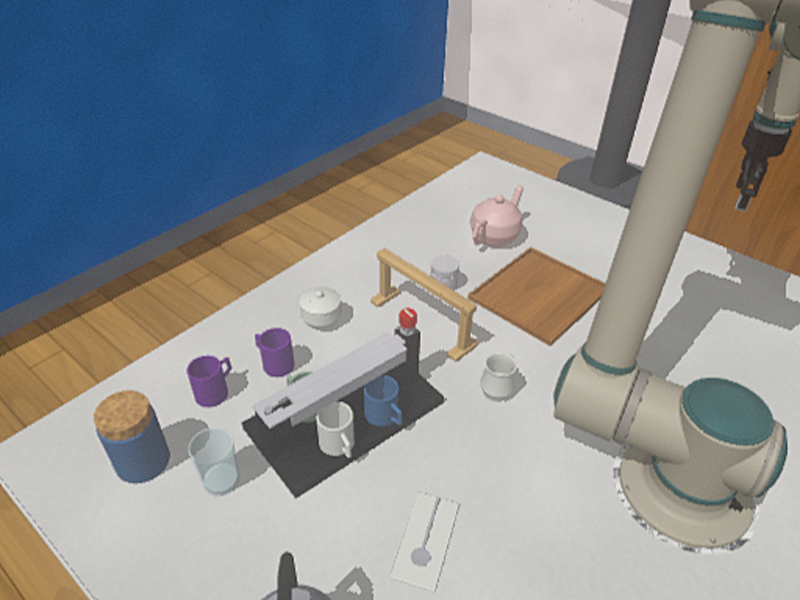

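Top view: stand at about (275,320) with keeper, red knob (339,322), keyhole end (200,297). Blue (290,343), white (240,335) and green (250,283) mugs are in the stand, and the yellow one is absent. Two purple mugs at (213,208) and (277,225) and a white jug at (388,405) are not meant. The tin is the grey disc at (480,272), the rail at (415,290), the tray at (536,363).

Run:
```python
from h import *
T=cv2.cvtColor(cv2.imread('pics/top0.png'),cv2.COLOR_BGR2RGB);S=cv2.cvtColor(cv2.imread('pics/side0.png'),cv2.COLOR_BGR2RGB)
mt={k:np.array(v) for k,v in eyes.camera_model('top').items() if not isinstance(v,str)};ms={k:np.array(v) for k,v in eyes.camera_model('side').items() if not isinstance(v,str)}
def big(mask,box=None):
    if box: 
        z=np.zeros_like(mask);x0,y0,x1,y1=box;z[y0:y1,x0:x1]=mask[y0:y1,x0:x1];mask=z
    c,_=cv2.findContours(mask.astype(np.uint8),cv2.RETR_EXTERNAL,cv2.CHAIN_APPROX_NONE)
    return max(c,key=cv2.contourArea)
def cen(c): M=cv2.moments(c);return M['m10']/M['m00'],M['m01']/M['m00']
def hsv(i): return [a.astype(int) for a in cv2.split(cv2.cvtColor(i,cv2.COLOR_RGB2HSV))]
tc={}
for nm,I,bx in(('t',T,(190,190,240,225)),('s',S,(240,180,280,220))):
    h,s,v=hsv(I); c=big(((h<8)|(h>172))&(s>150)&(v>90),bx); print('knob',nm,cen(c),cv2.contourArea(c)); tc[nm]=cen(c)
print(tri(ray(mt,*tc['t']),ray(ms,*tc['s'])), onplane(mt,*tc['t'],.17))
# tray top view
h,s,v=hsv(T); c=big((h>3)&(h<22)&(s>110)&(v>50),(295,190,390,275)); r=cv2.minAreaRect(c); print('tray',r)
for p in cv2.boxPoints(r): print(onplane(mt,*p,.016).round(4))
print('traycentre',onplane(mt,*r[0],.016).round(4))
# stand dark
c=big((v<45),(115,160,235,245)); r=cv2.minAreaRect(c); print('stand',r)
for p in cv2.boxPoints(r): print(onplane(mt,*p,.02).round(4))
print('standc',onplane(mt,*r[0],.02).round(4))
# rail
c=big((h>8)&(h<28)&(s>60)&(v>100),(250,135,285,232)); 
print('rail',cv2.minAreaRect(c)); 
for p in cv2.boxPoints(cv2.minAreaRect(c)): print(onplane(mt,*p,.13).round(4))
for p in [(419,222),(408,356)]: print(onplane(mt,p[0]*.64,p[1]*.64,.13).round(4))
for p in [(480,270)]: print('tin',onplane(mt,p[0]*.64,p[1]*.64,.064).round(4), tri(ray(mt,p[0]*.64,p[1]*.64),ray(ms,445*.64,262*.64)))
print('stud',tri(ray(mt,200*.64,297*.64),ray(ms,283*.64,402*.64)))
K=np.hstack([cv2.resize(T[160:250,110:240],(390,270),interpolation=2),cv2.resize(T[130:220,250:380],(390,270),interpolation=2)])
K2=np.hstack([cv2.resize(S[200:320,150:290],(390,330),interpolation=2),cv2.resize(S[150:240,235:375],(390,330),interpolation=2)])
cv2.imwrite('pics/crop1.png',cv2.cvtColor(np.vstack([K,K2]),cv2.COLOR_RGB2BGR))
```

```text
knob t (218.49382716049382, 206.20987654320984) 13.5
knob s (258.735632183908, 201.57471264367814) 14.5
(array([0.51332189, 0.12156393, 0.16295161]), [np.float64(0.0062049645876007505), np.float64(0.006204964587600782)]) [0.50704087 0.11783643 0.17      ]
tray ((343.0081481933594, 232.6334991455078), (77.49197387695312, 68.13873291015625), 1.2730300426483154)
[ 0.34   -0.1451  0.016 ]
[ 0.558 -0.153  0.016]
[ 0.5548 -0.4055  0.016 ]
[ 0.3366 -0.3907  0.016 ]
traycentre [ 0.4459 -0.2734  0.016 ]
stand ((192.48892211914062, 207.28073120117188), (64.99231719970703, 54.48048400878906), 11.725111961364746)
[0.4571 0.3278 0.02  ]
[0.6312 0.2998 0.02  ]
[0.5896 0.0917 0.02  ]
[0.417  0.1241 0.02  ]
standc [0.5227 0.2109 0.02  ]
rail ((262.545654296875, 184.40127563476562), (21.048553466796875, 87.1358642578125), 1.6365771293640137)
[0.4497 0.0241 0.13  ]
[0.7152 0.0185 0.13  ]
[ 0.714  -0.0457  0.13  ]
[ 0.4485 -0.0378  0.13  ]
[ 0.7109 -0.0269  0.13  ]
[ 0.4494 -0.0063  0.13  ]
tin [ 0.6306 -0.1543  0.064 ] (array([ 0.63107913, -0.15348958,  0.06603675]), [np.float64(0.0010761482707121017), np.float64(0.0010761482707122732)])
stud (array([0.55570094, 0.38849321, 0.13118675]), [np.float64(0.002812157472075492), np.float64(0.002812157472075393)])
```

View pics/crop1.png

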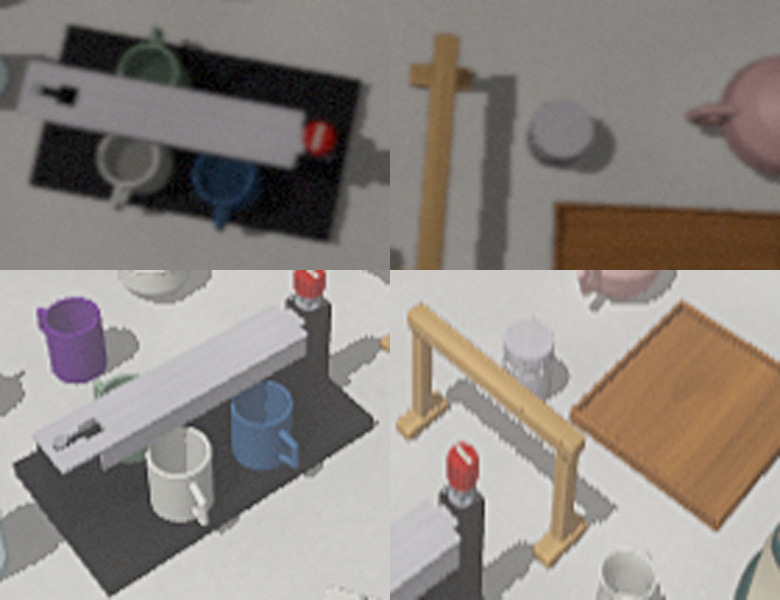

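Three mugs stand under the keeper (blue, white, green), and the tin is the lilac disc. There is no other cylinder of that size: the jug at (388,405) has a handle and spout, and the cork jar at (120,215) is larger. Purple mugs are excluded by colour. Next I move in for wrist views.

>>> drive_tool:
  deltas:
    - {"linear": [0,0,40],"twist": 0,"claw": 1}
    - {"linear": [0,0,80],"twist": 0,"claw": 1}
    - {"linear": [20,30,120],"twist": -5,"claw": 1}
    - {"linear": [36,68,140],"twist": -10,"claw": 1}
    - {"linear": [54,102,158],"twist": -15,"claw": 1}
    - {"linear": [72,136,178],"twist": -20,"claw": 1}
    - {"linear": [90,170,178],"twist": -25,"claw": 1}
    - {"linear": [108,204,178],"twist": -27.8,"claw": 1}
    - {"linear": [126,238,178],"twist": -27.8,"claw": 1}
    - {"linear": [144,272,178],"twist": -27.8,"claw": 1}
    - {"linear": [162,306,178],"twist": -27.8,"claw": 1}
    - {"linear": [180,340,178],"twist": -27.8,"claw": 1}

```text
clock: 1.15
position: [0.3561, -0.2052, 0.4204]
ee_rot: [-0.0, 0.996, -0.087, 0.0]
contact_force: [0.9, -0.8, 0.4]
width: 0.0855
gripper_force: 0.0
```

>>> drive_tool:
  deltas:
    - {"linear": [16,36,0],"twist": 0,"claw": 1}
    - {"linear": [32,72,0],"twist": 0,"claw": 1}
    - {"linear": [48,108,0],"twist": 0,"claw": 1}
    - {"linear": [64,144,0],"twist": 0,"claw": 1}
    - {"linear": [80,180,0],"twist": 0,"claw": 1}
    - {"linear": [96,216,0],"twist": 0,"claw": 1}
    - {"linear": [112,252,0],"twist": 0,"claw": 1}
    - {"linear": [128,288,0],"twist": 0,"claw": 1}
    - {"linear": [144,324,0],"twist": 0,"claw": 1}
    - {"linear": [144,354,0],"twist": 0,"claw": 1}
    - {"linear": [144,354,0],"twist": 0,"claw": 1}
    - {"linear": [144,354,0],"twist": 0,"claw": 1}

```text
clock: 2.15
position: [0.4997, 0.1478, 0.4195]
ee_rot: [0.0, 0.996, -0.085, -0.001]
contact_force: [0.0, -0.4, -0.4]
width: 0.0856
gripper_force: 0.0
```

```bash
python3 - <<'E'
from h import *
import pickle
im,m=snap('wrist','w1.png'); pickle.dump(m,open('w1.pkl','wb')); print(sensors.get_state()['position'])
E
python3 -c "
import cv2;i=cv2.imread('pics/w1.png');cv2.imwrite('pics/w1b.png',cv2.resize(i,(800,600),interpolation=cv2.INTER_CUBIC))"
```

```text
[0.49960723 0.14661317 0.41986456]
```

View pics/w1b.png

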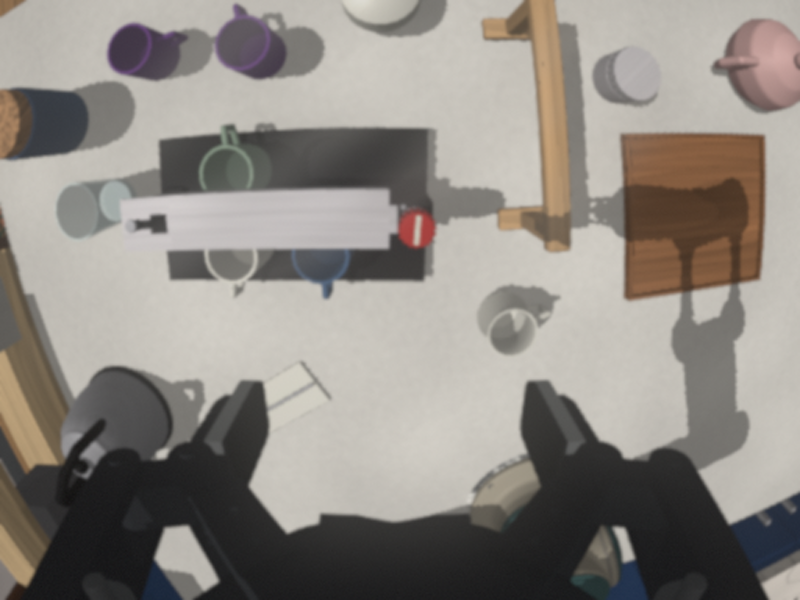

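>>> drive_tool:
  deltas:
    - {"linear": [20,25,0],"twist": 0,"claw": 1}
    - {"linear": [40,50,0],"twist": 0,"claw": 1}
    - {"linear": [60,80,0],"twist": 0,"claw": 1}
    - {"linear": [60,80,0],"twist": 0,"claw": 1}
    - {"linear": [60,80,0],"twist": 0,"claw": 1}
    - {"linear": [60,80,0],"twist": 0,"claw": 1}

```text
clock: 2.7
position: [0.5597, 0.2249, 0.4202]
ee_rot: [0.001, 0.996, -0.088, -0.0]
contact_force: [0.1, -0.7, 0.3]
width: 0.0855
gripper_force: 0.0
```

```bash
python3 - <<'E'
from h import *
import pickle
im,m=snap('wrist','w2.png'); pickle.dump(m,open('w2.pkl','wb')); print(sensors.get_state()['position'])
E
python3 -c "
import cv2;i=cv2.imread('pics/w2.png');cv2.imwrite('pics/w2b.png',cv2.resize(i,(800,600),interpolation=cv2.INTER_CUBIC))"
```

```text
[0.55941233 0.2247644  0.42072999]
```

View pics/w2b.png

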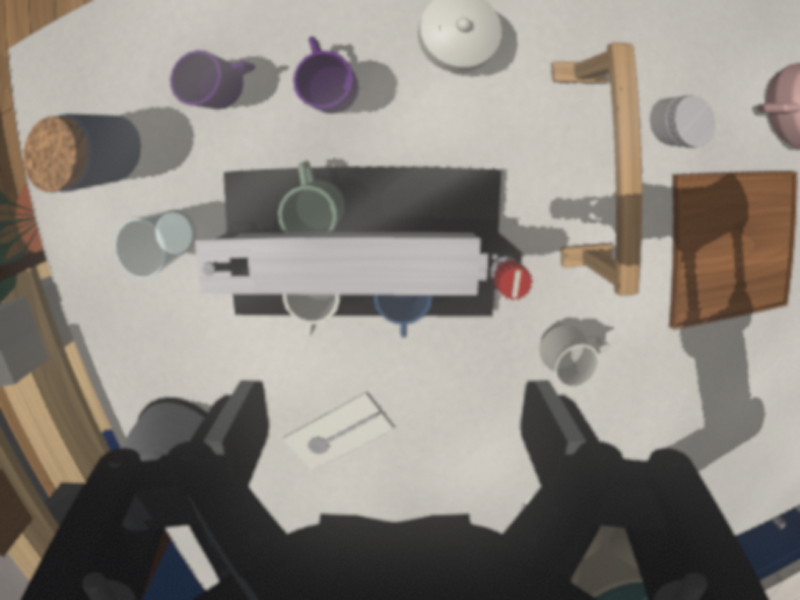

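Both wrist views show the stand square to the image: knob at (417,230)/(515,283) with its white line, keeper, stud at (133,226)/(208,268), rail at right, tin at (635,75)/(690,120), tray right. Triangulating from these two views:

```bash
cat >> h.py <<'E'
import pickle
def load(n): return cv2.cvtColor(cv2.imread(f'pics/{n}.png'),cv2.COLOR_BGR2RGB),pickle.load(open(n+'.pkl','rb'))
def hsv(i): return [a.astype(int) for a in cv2.split(cv2.cvtColor(i,cv2.COLOR_RGB2HSV))]
def big(mask,box):
    z=np.zeros(mask.shape,np.uint8);x0,y0,x1,y1=box;z[y0:y1,x0:x1]=mask[y0:y1,x0:x1]
    c,_=cv2.findContours(z,cv2.RETR_EXTERNAL,cv2.CHAIN_APPROX_NONE)
    return max(c,key=cv2.contourArea)
def cen(c): M=cv2.moments(c);return np.array([M['m10']/M['m00'],M['m01']/M['m00']])
E
python3 - <<'E'
from h import *
V=[load('w1'),load('w2')]
sc=.64
def T3(p1,p2,n):
    X,e=tri(ray(V[0][1],*p1,True),ray(V[1][1],*p2,True)); print(n,X.round(4),np.round(e,4)); return X
# knob white line
ps=[]
for (I,m),(u,v) in zip(V,[(417,230),(515,283)]):
    u,v=int(u*sc),int(v*sc); h,s,vv=hsv(I); c=big((s<90)&(vv>110),(u-7,v-9,u+8,v+10)); ps.append(cen(c)); print(cen(c),cv2.contourArea(c))
    c=big(((h<10)|(h>170))&(s>110),(u-18,v-18,u+18,v+18)); print('red',cen(c),cv2.minEnclosingCircle(c))
T3(*ps,'knobtop')
pts={'stud':((133,226),(208,268)),'kBL':((125,250),(199,293)),'kTL':((121,200),(196,241)),'kBR':((389,249),(478,295)),'kTR':((389,188),(480,235)),
'sTL':((160,142),(224,172)),'sTR':((433,128),(505,169)),'sBR':((425,280),(492,317)),'railB':((558,249),(628,294)),'railT':((539,0),(621,43)),
'tin':((637,75),(690,121)),'trTL':((622,135),(673,175)),'trBL':((627,299),(670,327)),'trTR':((764,135),(796,171)),'trBR':((760,279),(786,305)),
'green':((227,175),(308,211))}
for k,(a,b) in pts.items(): T3(np.array(a)*sc,np.array(b)*sc,k)
E
```

```text
[266.82874618 146.86544343] 54.5
red [266.18196654 146.41656467] ((265.8313293457031, 146.06024169921875), 12.353168487548828)
[329.95833333 181.35416667] 48.0
red [326.80174731 178.53494624] ((327.7727355957031, 178.77272033691406), 11.720849990844727)
knobtop [0.5099 0.1267 0.1788] [0.0001 0.0001]
stud [0.5596 0.4186 0.115 ] [0.0005 0.0005]
kBL [0.5369 0.434  0.1203] [0.0008 0.0008]
kTL [0.5903 0.4207 0.1221] [0.0001 0.0001]
kBR [0.4867 0.1542 0.1284] [0.0002 0.0002]
kTR [0.543  0.1441 0.1205] [0.001 0.001]
sTL [0.6517 0.4185 0.0067] [0.0013 0.0013]
sTR [0.5936 0.0858 0.0112] [0.0002 0.0002]
sBR [0.4166 0.1245 0.0189] [0.0013 0.0013]
railB [ 0.4615 -0.0063  0.1329] [0.0004 0.0004]
railT [ 0.7156 -0.0377  0.1009] [0.0061 0.0061]
tin [ 0.6334 -0.172   0.0289] [0.0011 0.0011]
trTL [ 0.5599 -0.1579 -0.0049] [0.0001 0.0001]
trBL [ 0.3342 -0.1554 -0.0107] [0.0002 0.0002]
trTR [ 0.5518 -0.4115  0.0037] [0. 0.]
trBR [ 3.269e-01 -4.077e-01 -1.000e-04] [0.0009 0.0009]
green [0.5881 0.3123 0.071 ] [0.0024 0.0024]
```

Knob top measured at z 0.179 (expected 0.177) and the stand yaw is about -10°. The stand centre works out at (0.535, 0.2695). Moving to the knob.

>>> drive_tool:
  deltas:
    - {"linear": [-17,-33,-10],"twist": 0,"claw": 1}
    - {"linear": [-34,-66,-30],"twist": 0,"claw": 1}
    - {"linear": [-49.5,-98,-60],"twist": 0,"claw": 1}
    - {"linear": [-49.5,-98,-100],"twist": 0,"claw": 1}
    - {"linear": [-49.5,-98,-140],"twist": 0,"claw": 1}
    - {"linear": [-49.5,-98,-180],"twist": 0,"claw": 1}
    - {"linear": [-49.5,-98,-200],"twist": 0,"claw": 1}
    - {"linear": [-49.5,-98,-220],"twist": 0,"claw": 1}
    - {"linear": [-49.5,-98,-235],"twist": 0,"claw": 1}
    - {"linear": [-49.5,-98,-250],"twist": 0,"claw": 1}
    - {"linear": [-49.5,-98,-266],"twist": 0,"claw": 1}
    - {"linear": [-49.5,-98,-266],"twist": 0,"claw": 1}

```text
clock: 3.75
position: [0.5076, 0.1269, 0.1525]
ee_rot: [0.001, 0.996, -0.088, -0.002]
contact_force: [-0.3, 0.8, -0.2]
width: 0.0857
gripper_force: 0.0
```

>>> drive_tool:
  deltas:
    - {"linear": [0,0,0],"twist": 0,"claw": 0.6}
    - {"linear": [0,0,0],"twist": 0,"claw": 0.2}
    - {"linear": [0,0,0],"twist": 0,"claw": 0.2}
    - {"linear": [0,0,0],"twist": 0,"claw": 0.2}
    - {"linear": [0,0,0],"twist": 0,"claw": 0.2}
    - {"linear": [0,0,0],"twist": 0,"claw": 0.2}
    - {"linear": [0,0,0],"twist": 0,"claw": 0.2}
    - {"linear": [0,0,0],"twist": 0,"claw": 0.2}
  squeeze: 50

```text
clock: 4.42
position: [0.5108, 0.1274, 0.1557]
ee_rot: [0.001, 0.996, -0.087, 0.001]
contact_force: [-1.9, -3.6, 5.2]
width: 0.0289
gripper_force: 49.0
```

>>> drive_tool:
  deltas:
    - {"linear": [0,0,3],"twist": 0,"claw": 0.2}
    - {"linear": [0,0,6],"twist": 0,"claw": 0.2}
    - {"linear": [0,0,9],"twist": 0,"claw": 0.2}
    - {"linear": [0,0,11],"twist": 0,"claw": 0.2}
    - {"linear": [0,0,12.7],"twist": 0,"claw": 0.2}
    - {"linear": [0,0,12.7],"twist": 0,"claw": 0.2}
    - {"linear": [0,0,12.7],"twist": 0,"claw": 0.2}
    - {"linear": [0,0,12.7],"twist": 0,"claw": 0.2}

```text
clock: 5.08
position: [0.5105, 0.1274, 0.1659]
ee_rot: [0.001, 0.996, -0.087, -0.0]
contact_force: [3.2, -4.4, -9.3]
width: 0.0287
gripper_force: 49.9
```

>>> drive_tool:
  deltas:
    - {"linear": [0,0,1],"twist": 0,"claw": 0.2}
    - {"linear": [0,0,1],"twist": 0,"claw": 0.2}
    - {"linear": [0,0,1],"twist": 0,"claw": 0.2}

```text
clock: 5.33
position: [0.5105, 0.1274, 0.1668]
ee_rot: [0.001, 0.996, -0.087, -0.0]
contact_force: [2.8, -5.8, -9.1]
width: 0.0287
gripper_force: 49.9
```

>>> drive_tool:
  deltas:
    - {"linear": [0,0,1],"twist": 0,"claw": 0.2}
    - {"linear": [0,0,1.5],"twist": 0,"claw": 0.2}
    - {"linear": [0,0,1.5],"twist": 0,"claw": 0.2}
    - {"linear": [0,0,1.5],"twist": 0,"claw": 0.2}

```text
clock: 5.67
position: [0.5105, 0.1274, 0.1682]
ee_rot: [0.001, 0.996, -0.087, -0.0]
contact_force: [3.5, -4.0, -10.0]
width: 0.0288
gripper_force: 49.9
```

>>> drive_tool:
  deltas:
    - {"linear": [0,0,0],"twist": 5,"claw": 0.2}
    - {"linear": [0,0,0],"twist": 12,"claw": 0.2}
    - {"linear": [0,0,0],"twist": 19,"claw": 0.2}
    - {"linear": [0,0,0],"twist": 26,"claw": 0.2}
    - {"linear": [0,0,0],"twist": 33,"claw": 0.2}
    - {"linear": [0,0,0],"twist": 40,"claw": 0.2}
    - {"linear": [0,0,0],"twist": 47,"claw": 0.2}
    - {"linear": [0,0,0],"twist": 54,"claw": 0.2}
    - {"linear": [0,0,0],"twist": 61,"claw": 0.2}
    - {"linear": [0,0,0],"twist": 68,"claw": 0.2}
    - {"linear": [0,0,0],"twist": 75,"claw": 0.2}
    - {"linear": [0,0,0],"twist": 80,"claw": 0.2}

```text
clock: 6.67
position: [0.5096, 0.1284, 0.168]
ee_rot: [-0.001, 0.818, 0.576, -0.001]
contact_force: [1.9, -1.8, -9.2]
width: 0.0286
gripper_force: 49.9
```

>>> drive_tool:
  deltas:
    - {"linear": [0,0,0],"twist": 4,"claw": 0.2}
    - {"linear": [0,0,0],"twist": 4,"claw": 0.2}
    - {"linear": [0,0,0],"twist": 4,"claw": 0.2}
    - {"linear": [0,0,0],"twist": 4,"claw": 0.2}

```text
clock: 7.0
position: [0.5095, 0.1285, 0.1686]
ee_rot: [-0.001, 0.799, 0.601, -0.001]
contact_force: [0.9, -1.6, -10.3]
width: 0.0287
gripper_force: 50.0
```

>>> drive_tool:
  deltas:
    - {"linear": [0,0,-2],"twist": 0,"claw": 0.2}
    - {"linear": [0,0,-3],"twist": 0,"claw": 0.2}
    - {"linear": [0,0,-3],"twist": 0,"claw": 0.5}
    - {"linear": [0,0,-3],"twist": 0,"claw": 1}
    - {"linear": [0,0,-3],"twist": 0,"claw": 1}
    - {"linear": [0,0,-3],"twist": 0,"claw": 1}
    - {"linear": [0,0,15],"twist": 0,"claw": 1}
    - {"linear": [0,0,45],"twist": 0,"claw": 1}
    - {"linear": [0,0,85],"twist": 2,"claw": 1}
    - {"linear": [0,0,120],"twist": 4,"claw": 1}
    - {"linear": [0,0,120],"twist": 6,"claw": 1}
    - {"linear": [0,0,120],"twist": 6,"claw": 1}

```text
clock: 8.0
position: [0.5119, 0.1289, 0.2929]
ee_rot: [0.002, 0.766, 0.643, 0.003]
contact_force: [0.5, -0.1, -0.5]
width: 0.0851
gripper_force: 0.0
```

Run:
```python
from h import *
im,m=snap('wrist','w3.png'); pickle.dump(m,open('w3.pkl','wb')); s=sensors.get_state();print(s['position'],s['ee_rot'])
im2,m2=snap('side','s3.png')
u=np.hstack([cv2.resize(im,(450,338),interpolation=2),cv2.resize(im2[180:260,200:290],(350,338),interpolation=2)])
cv2.imwrite('pics/c3.png',cv2.cvtColor(u,cv2.COLOR_RGB2BGR))
```

```text
[0.51066513 0.12872118 0.29082648] [7.20043259e-04 7.66214908e-01 6.42582688e-01 1.29813085e-03]
```

View pics/c3.png

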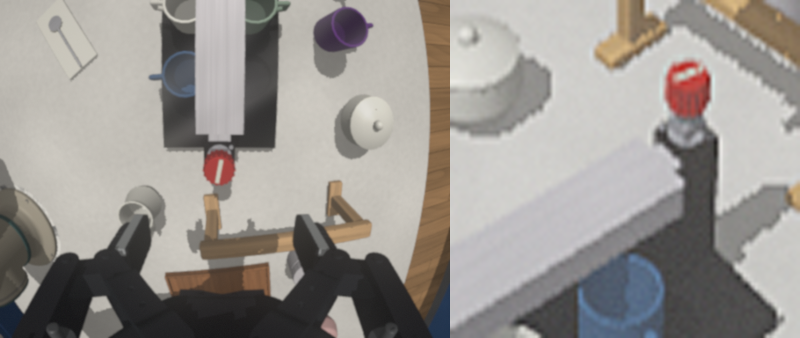

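The white line now lies along the stand's y and the knob stands raised, so it is latched. Next, the keeper at the middle of the strip.

>>> drive_tool:
  deltas:
    - {"linear": [6,36,0],"twist": 0,"claw": 1}
    - {"linear": [12,72,0],"twist": 0,"claw": 1}
    - {"linear": [18,108,0],"twist": 0,"claw": 1}
    - {"linear": [24.5,141,0],"twist": 0,"claw": 1}
    - {"linear": [24.5,141,-40],"twist": 0,"claw": 1}
    - {"linear": [24.5,141,-80],"twist": 0,"claw": 1}
    - {"linear": [24.5,141,-115],"twist": 0,"claw": 1}
    - {"linear": [24.5,141,-130],"twist": 0,"claw": 1}
    - {"linear": [24.5,141,-145],"twist": 0,"claw": 1}
    - {"linear": [24.5,141,-160],"twist": 0,"claw": 1}
    - {"linear": [24.5,141,-175],"twist": 0,"claw": 1}
    - {"linear": [24.5,141,-185],"twist": 0,"claw": 1}

```text
clock: 9.1
position: [0.5328, 0.2689, 0.1013]
ee_rot: [-0.001, 0.766, 0.643, -0.003]
contact_force: [-1.2, 0.1, -0.5]
width: 0.0853
gripper_force: 0.0
```

>>> drive_tool:
  deltas:
    - {"linear": [0,0,0],"twist": 0,"claw": 1}
    - {"linear": [0,0,0],"twist": 0,"claw": 0.8}
    - {"linear": [0,0,0],"twist": 0,"claw": 0.5}
    - {"linear": [0,0,0],"twist": 0,"claw": 0.5}
    - {"linear": [0,0,0],"twist": 0,"claw": 0.5}
    - {"linear": [0,0,0],"twist": 0,"claw": 0.5}
    - {"linear": [0,0,0],"twist": 0,"claw": 0.5}
  squeeze: 40

```text
clock: 9.68
position: [0.5355, 0.2697, 0.1055]
ee_rot: [0.0, 0.766, 0.643, 0.001]
contact_force: [-0.3, 0.3, 3.1]
width: 0.0552
gripper_force: 43.5
```

>>> drive_tool:
  deltas:
    - {"linear": [1.05,5.9,0],"twist": 0,"claw": 0.5}
    - {"linear": [2.1,11.8,0],"twist": 0,"claw": 0.5}
    - {"linear": [3.1,17.7,0],"twist": 0,"claw": 0.5}
    - {"linear": [4.2,23.6,0],"twist": 0,"claw": 0.5}
    - {"linear": [5,28.5,0],"twist": 0,"claw": 0.5}
    - {"linear": [5.6,32,0],"twist": 0,"claw": 0.5}
    - {"linear": [5.6,32,0],"twist": 0,"claw": 0.5}
    - {"linear": [5.6,32,0],"twist": 0,"claw": 0.5}
    - {"linear": [5.6,32,0],"twist": 0,"claw": 0.5}

```text
clock: 10.43
position: [0.5407, 0.3025, 0.1046]
ee_rot: [-0.0, 0.766, 0.643, 0.001]
contact_force: [0.8, 2.3, 2.1]
width: 0.0556
gripper_force: 43.4
```

Run:
```python
from h import *
im,m=snap('wrist'); im2,m2=snap('side')
u=np.hstack([cv2.resize(im[0:260],(450,228),interpolation=2),cv2.resize(im2[200:300,150:290],(350,228),interpolation=2)])
cv2.imwrite('pics/c4.png',cv2.cvtColor(u,cv2.COLOR_RGB2BGR)); print(sensors.get_state()['position'])
```

```text
[0.54065869 0.30210067 0.10464083]
```

View pics/c4.png

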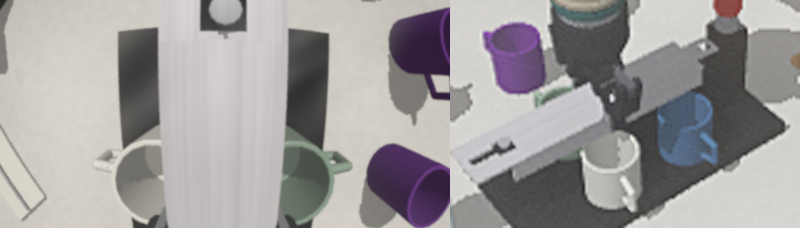

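The stud head sits inside the keyhole's square wide end, so I lift.

>>> drive_tool:
  deltas:
    - {"linear": [0,0,3],"twist": 0,"claw": 0.5}
    - {"linear": [0,0,8],"twist": 0,"claw": 0.5}
    - {"linear": [0,0,15],"twist": 0,"claw": 0.5}
    - {"linear": [0,0,25],"twist": 0,"claw": 0.5}
    - {"linear": [0,0,40],"twist": 0,"claw": 0.5}
    - {"linear": [0,0,60],"twist": 0,"claw": 0.5}
    - {"linear": [0,0,85],"twist": 0,"claw": 0.5}
    - {"linear": [0,0,110],"twist": 0,"claw": 0.5}
    - {"linear": [0,0,130],"twist": 0,"claw": 0.5}
    - {"linear": [0,0,140],"twist": 0,"claw": 0.5}
    - {"linear": [0,0,140],"twist": 0,"claw": 0.5}
    - {"linear": [0,0,140],"twist": 0,"claw": 0.5}

```text
clock: 11.53
position: [0.5402, 0.3013, 0.2446]
ee_rot: [0.0, 0.766, 0.643, 0.0]
contact_force: [0.3, 0.6, -2.8]
width: 0.0553
gripper_force: 43.0
```

Run:
```python
from h import *
im,m=snap('wrist','w5.png');pickle.dump(m,open('w5.pkl','wb')); print(sensors.get_state()['position'],sensors.get_state()['contact_force'])
im,mt=snap('top','t5.png');im2,ms=snap('side','s5.png');pickle.dump(mt,open('t5.pkl','wb'));pickle.dump(ms,open('s5.pkl','wb'))
u=np.hstack([cv2.resize(im[120:280,180:400],(440,320),interpolation=2),cv2.resize(im2[130:270,215:375],(360,320),interpolation=2)])
cv2.imwrite('pics/c5.png',cv2.cvtColor(u,cv2.COLOR_RGB2BGR))
```

```text
[0.53969604 0.30110796 0.24348321] [-0.00888992  0.169654   -2.01584881]
```

View pics/c5.png

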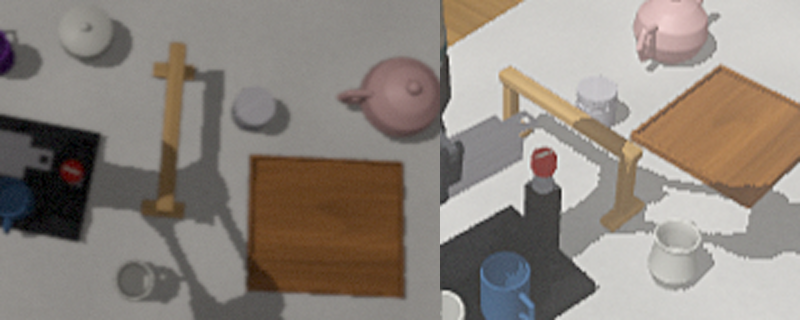

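Run:
```python
from h import *
T,mt=load('t5');S,ms=load('s5');W,m2=load('w2');W1,m1=load('w1')
for n,p,q in(('far',(268.7,141.5),(247,162)),('near',(263,225.5),(300.5,197.5))):
    print(n,onplane(mt,*p,.13).round(4),onplane(ms,*q,.13).round(4),tri(ray(mt,*p),ray(ms,*q)))
for n,m,ps in(('w2',m2,[(609,43),(633,43),(617,294),(639,294)]),('w1',m1,[(546,250),(570,249)])):
    for p in ps: print(n,p,onplane(m,p[0]*.64,p[1]*.64,.13,True).round(4))
# auto: w2 rail bar mask, edge midpoints per row
h,s,v=hsv(W); 
for row in range(60,270,30):
    r=int(row*.64); xs=[x for x in range(380,415) if s[r,x]>70 and v[r,x]>100]
    if xs: a=onplane(m2,min(xs)-.5,r,.13,True);b=onplane(m2,max(xs)+.5,r,.13,True);print(row,min(xs),max(xs),a[:2].round(4),b[:2].round(4))
```

```text
far [ 0.7127 -0.0285  0.13  ] [ 0.6968 -0.0255  0.13  ] (array([ 0.71000564, -0.03195128,  0.12168742]), [np.float64(0.005776619967029599), np.float64(0.0057766199670297716)])
near [ 0.4563 -0.0118  0.13  ] [ 4.603e-01 -4.000e-04  1.300e-01] (array([ 0.46095863, -0.01005148,  0.12197262]), [np.float64(0.004446335486250948), np.float64(0.004446335486250931)])
w2 (609, 43) [ 0.7157 -0.0121  0.13  ]
w2 (633, 43) [ 0.7156 -0.0396  0.13  ]
w2 (617, 294) [0.4623 0.0059 0.13  ]
w2 (639, 294) [ 0.4575 -0.0212  0.13  ]
w1 (546, 250) [0.4619 0.005  0.13  ]
w1 (570, 249) [ 0.4592 -0.0201  0.13  ]
60 380 405 [0.6997 0.0087] [ 0.6987 -0.0369]
90 392 406 [ 0.6696 -0.0066] [ 0.6686 -0.0333]
120 394 408 [ 0.6403 -0.0055] [ 0.6388 -0.0324]
150 395 409 [ 0.6097 -0.0031] [ 0.6076 -0.0302]
180 395 409 [5.806e-01 1.000e-04] [ 0.578  -0.0272]
210 398 409 [ 0.5505 -0.0027] [ 0.5479 -0.0248]
240 398 409 [ 0.5202 -0.0008] [ 0.5172 -0.0232]
```

Rail bar: centre (0.5875, -0.0155), axis along about -4°, length 256 mm (expected 260). Carrying the keeper over it.

>>> drive_tool:
  deltas:
    - {"linear": [4,-26,0],"twist": -5,"claw": 0.5}
    - {"linear": [8,-53,0],"twist": -12,"claw": 0.5}
    - {"linear": [12,-80,0],"twist": -19,"claw": 0.5}
    - {"linear": [16,-106,0],"twist": -26,"claw": 0.5}
    - {"linear": [20,-132,0],"twist": -33,"claw": 0.5}
    - {"linear": [24,-160,0],"twist": -40,"claw": 0.5}
    - {"linear": [28,-186,0],"twist": -47,"claw": 0.5}
    - {"linear": [32,-212,0],"twist": -54,"claw": 0.5}
    - {"linear": [36,-240,0],"twist": -61,"claw": 0.5}
    - {"linear": [40,-266,0],"twist": -68,"claw": 0.5}
    - {"linear": [44,-292,0],"twist": -75,"claw": 0.5}
    - {"linear": [47.5,-316.5,0],"twist": -82,"claw": 0.5}

```text
clock: 12.68
position: [0.5874, -0.0164, 0.2429]
ee_rot: [-0.0, 1.0, -0.021, -0.001]
contact_force: [-0.1, 0.1, -2.3]
width: 0.0553
gripper_force: 42.9
```

>>> drive_tool:
  deltas:
    - {"linear": [0,0,0],"twist": -2,"claw": 0.5}
    - {"linear": [0,0,0],"twist": -2,"claw": 0.5}
    - {"linear": [0,0,-25],"twist": -2,"claw": 0.5}
    - {"linear": [0,0,-50],"twist": -2,"claw": 0.5}
    - {"linear": [0,0,-65],"twist": -2,"claw": 0.5}
    - {"linear": [0,0,-75],"twist": -2,"claw": 0.5}
    - {"linear": [0,0,-80],"twist": -2,"claw": 0.5}
    - {"linear": [0,0,-80],"twist": -2,"claw": 0.5}
    - {"linear": [0,0,-80],"twist": -2,"claw": 0.5}

```text
clock: 13.43
position: [0.5884, -0.0147, 0.1649]
ee_rot: [0.0, 0.999, -0.034, 0.0]
contact_force: [1.0, -0.2, -1.4]
width: 0.0555
gripper_force: 43.0
```

Run:
```python
from h import *
im,m=snap('wrist','w6.png');pickle.dump(m,open('w6.pkl','wb')); s=sensors.get_state();print(s['position'],s['ee_rot'])
im,mt=snap('top','t6.png');im2,ms=snap('side','s6.png')
u=np.hstack([cv2.resize(im[120:260,200:360],(400,350),interpolation=2),cv2.resize(im2[110:250,200:360],(400,350),interpolation=2)])
cv2.imwrite('pics/c6.png',cv2.cvtColor(u,cv2.COLOR_RGB2BGR))
```

```text
[ 0.5887132  -0.01480333  0.16543445] [ 8.99467011e-05  9.99403016e-01 -3.45369048e-02  8.98055203e-04]
```

View pics/c6.png

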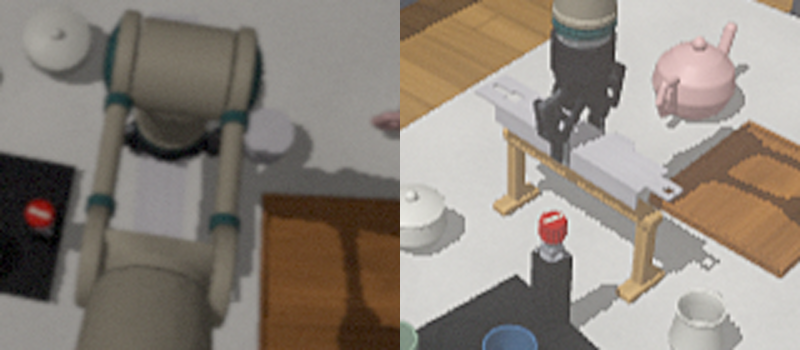

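The keeper hovers aligned over the bar in the side view, with lips on either side. Lowering.

>>> drive_tool:
  deltas:
    - {"linear": [0,0.5,-8],"twist": 0,"claw": 0.5}
    - {"linear": [0,0.5,-16],"twist": 0,"claw": 0.5}
    - {"linear": [0,0.5,-23],"twist": 0,"claw": 0.5}
    - {"linear": [0,0.5,-30],"twist": 0,"claw": 0.5}
    - {"linear": [0,0.5,-36],"twist": 0,"claw": 0.5}
    - {"linear": [0,0.5,-41],"twist": 0,"claw": 0.5}
    - {"linear": [0,0.5,-45],"twist": 0,"claw": 0.5}
    - {"linear": [0,0.5,-47],"twist": 0,"claw": 0.5}
    - {"linear": [0,0.5,-47],"twist": 0,"claw": 0.5}
    - {"linear": [0,0.5,-47],"twist": 0,"claw": 0.5}

```text
clock: 14.42
position: [0.5881, -0.0145, 0.1176]
ee_rot: [0.0, 0.999, -0.035, 0.0]
contact_force: [0.4, -0.6, -1.7]
width: 0.0554
gripper_force: 43.1
```

>>> drive_tool:
  deltas:
    - {"linear": [0,0,-1],"twist": 0,"claw": 0.5}
    - {"linear": [0,0,-2],"twist": 0,"claw": 0.5}
    - {"linear": [0,0,-2.5],"twist": 0,"claw": 0.5}
    - {"linear": [0,0,-2.5],"twist": 0,"claw": 0.5}
    - {"linear": [0,0,-2.5],"twist": 0,"claw": 0.5}

```text
clock: 14.83
position: [0.5884, -0.0146, 0.1166]
ee_rot: [0.0, 0.999, -0.035, 0.001]
contact_force: [-2.8, 1.0, 5.3]
width: 0.055
gripper_force: 43.8
```

>>> drive_tool:
  deltas:
    - {"linear": [0,0,0],"twist": 0,"claw": 0.7}
    - {"linear": [0,0,0],"twist": 0,"claw": 0.85}
    - {"linear": [0,0,0],"twist": 0,"claw": 1}
    - {"linear": [0,0,0],"twist": 0,"claw": 1}
    - {"linear": [0,0,0],"twist": 0,"claw": 1}
    - {"linear": [0,0,20],"twist": 0,"claw": 1}
    - {"linear": [0,0,50],"twist": 0,"claw": 1}
    - {"linear": [0,0,90],"twist": 0,"claw": 1}
    - {"linear": [0,0,130],"twist": 0,"claw": 1}
    - {"linear": [-20,0,170],"twist": 0,"claw": 1}
    - {"linear": [-50,-20,200],"twist": 0,"claw": 1}
    - {"linear": [-50,-20,200],"twist": 0,"claw": 1}

```text
clock: 15.83
position: [0.5371, -0.036, 0.3211]
ee_rot: [0.002, 0.999, -0.035, 0.004]
contact_force: [1.0, 0.2, 0.5]
width: 0.0856
gripper_force: 0.0
```

Run:
```python
from h import *
im,m=snap('wrist','w7.png');pickle.dump(m,open('w7.pkl','wb')); s=sensors.get_state();print(s['position'],s['ee_rot'])
im2,ms=snap('side','s7.png');pickle.dump(ms,open('s7.pkl','wb'))
u=np.hstack([cv2.resize(im,(450,338),interpolation=2),cv2.resize(im2[110:250,200:345],(350,338),interpolation=2)])
cv2.imwrite('pics/c7.png',cv2.cvtColor(u,cv2.COLOR_RGB2BGR))
```

```text
[ 0.53726929 -0.03583967  0.31970461] [ 0.00127116  0.99936521 -0.03543381  0.00346539]
```

View pics/c7.png

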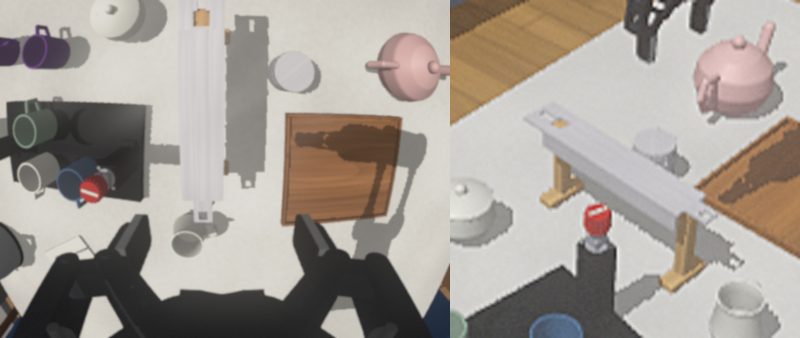

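The keeper lies level on the bar, centred, with lips on both sides, and its tongue end is near the camera. Now turning to the mugs.

>>> drive_tool:
  deltas:
    - {"linear": [0,15,10],"twist": 7,"claw": 1}
    - {"linear": [0,30,20],"twist": 14,"claw": 1}
    - {"linear": [0,45,30],"twist": 21,"claw": 1}
    - {"linear": [0,60,40],"twist": 28,"claw": 1}
    - {"linear": [0,75,50],"twist": 35,"claw": 1}
    - {"linear": [0,90,60],"twist": 42,"claw": 1}
    - {"linear": [0,105,60],"twist": 49,"claw": 1}
    - {"linear": [0,120,60],"twist": 56,"claw": 1}
    - {"linear": [0,135,60],"twist": 63,"claw": 1}
    - {"linear": [0,150,60],"twist": 70,"claw": 1}
    - {"linear": [0,165,60],"twist": 77,"claw": 1}
    - {"linear": [0,180,60],"twist": 84,"claw": 1}

```text
clock: 16.93
position: [0.5382, 0.147, 0.372]
ee_rot: [-0.001, 0.764, 0.645, -0.002]
contact_force: [0.7, -0.3, -0.4]
width: 0.0857
gripper_force: 0.0
```

>>> drive_tool:
  deltas:
    - {"linear": [0,10,0],"twist": 7,"claw": 1}
    - {"linear": [0,20,0],"twist": 14,"claw": 1}
    - {"linear": [0,30,0],"twist": 21,"claw": 1}
    - {"linear": [0,40,0],"twist": 28,"claw": 1}
    - {"linear": [0,50,0],"twist": 35,"claw": 1}
    - {"linear": [0,60,0],"twist": 42,"claw": 1}
    - {"linear": [0,70,0],"twist": 49,"claw": 1}
    - {"linear": [0,80,0],"twist": 56,"claw": 1}
    - {"linear": [0,85,0],"twist": 63,"claw": 1}
    - {"linear": [0,85,0],"twist": 70,"claw": 1}
    - {"linear": [0,85,0],"twist": 77,"claw": 1}
    - {"linear": [0,85,0],"twist": 84,"claw": 1}

```text
clock: 17.93
position: [0.5382, 0.2315, 0.3718]
ee_rot: [-0.002, 0.136, 0.991, -0.001]
contact_force: [0.0, -0.7, 1.0]
width: 0.0853
gripper_force: 0.0
```

>>> drive_tool:
  deltas:
    - {"linear": [0,0,0],"twist": 6,"claw": 1}
    - {"linear": [0,0,0],"twist": 6,"claw": 1}
    - {"linear": [0,0,0],"twist": 6,"claw": 1}

```text
clock: 18.18
position: [0.5381, 0.231, 0.3727]
ee_rot: [-0.002, 0.088, 0.996, -0.0]
contact_force: [0.4, -0.4, -0.4]
width: 0.0855
gripper_force: 0.0
```

Run:
```python
from h import *
im,m=snap('wrist','w8.png');pickle.dump(m,open('w8.pkl','wb')); s=sensors.get_state();print(s['position'],s['ee_rot'])
cv2.imwrite('pics/c8.png',cv2.cvtColor(cv2.resize(im,(800,600),interpolation=2),cv2.COLOR_RGB2BGR))
for n,p in(('blue',(.482,.2281)),('white',(.4994,.3265)),('green',(.588,.3109))): print(n,(proj(m,[*p,.084],True)/.64).round(1))
W,m7=load('w7')
for n,p in zip('TL TR BR BL'.split(),[(287,114),(400,118),(387,213),(282,223)]): print(n,onplane(m7,p[0]/.879,p[1]/.879,.016,True).round(4))
print('tin',onplane(m7,297/.879,71/.879,.064,True).round(4))
```

```text
[0.53806645 0.23096227 0.37315658] [-1.35893861e-03  8.82023071e-02  9.96101606e-01 -3.10497165e-04]
blue [380.4 176.3]
white [490.1 177.8]
green [486.2 272.5]
TL [ 0.5617 -0.1512  0.016 ]
TR [ 0.5515 -0.3943  0.016 ]
BR [ 0.3407 -0.3926  0.016 ]
BL [ 0.3501 -0.1434  0.016 ]
tin [ 0.6335 -0.1575  0.064 ]
```

View pics/c8.png

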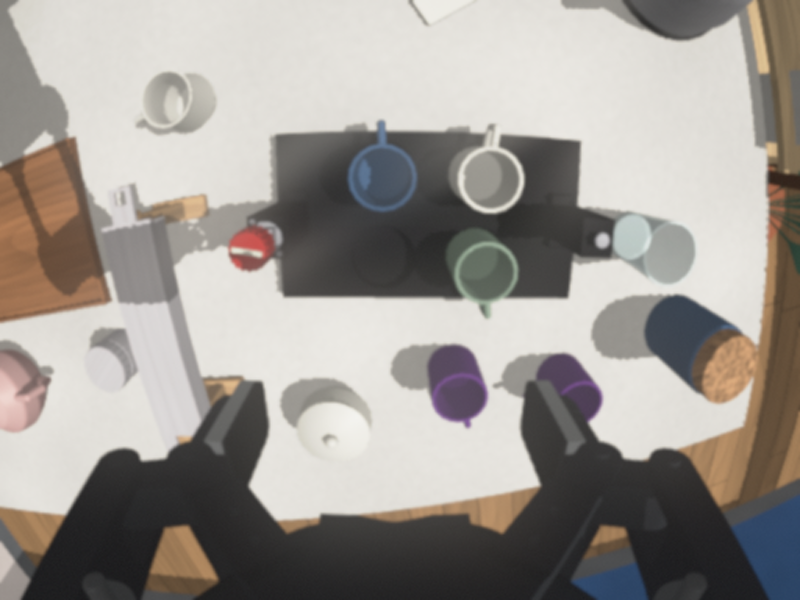

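The predicted rim centres (blue 380,176; white 490,178; green 486,272) match the observed rims, and the yellow pocket is empty. Grasping the blue mug.

>>> drive_tool:
  deltas:
    - {"linear": [-28,-1.5,-30],"twist": 0,"claw": 1}
    - {"linear": [-56,-3,-60],"twist": 0,"claw": 1}
    - {"linear": [-56,-3,-100],"twist": 0,"claw": 1}
    - {"linear": [-56,-3,-140],"twist": 0,"claw": 1}
    - {"linear": [-56,-3,-180],"twist": 0,"claw": 1}
    - {"linear": [-56,-3,-210],"twist": 0,"claw": 1}
    - {"linear": [-56,-3,-240],"twist": 0,"claw": 1}
    - {"linear": [-56,-3,-265],"twist": 0,"claw": 1}
    - {"linear": [-56,-3,-285],"twist": 0,"claw": 1}
    - {"linear": [-56,-3,-305],"twist": 0,"claw": 1}
    - {"linear": [-56,-3,-319],"twist": 0,"claw": 1}
    - {"linear": [-56,-3,-319],"twist": 0,"claw": 1}

```text
clock: 19.23
position: [0.4795, 0.2268, 0.0527]
ee_rot: [-0.003, 0.088, 0.996, -0.001]
contact_force: [-0.8, -0.2, 0.3]
width: 0.0855
gripper_force: 0.0
```

>>> drive_tool:
  deltas:
    - {"linear": [0,0,0],"twist": 0,"claw": 0.8}
    - {"linear": [0,0,0],"twist": 0,"claw": 0.6}
    - {"linear": [0,0,0],"twist": 0,"claw": 0.6}
    - {"linear": [0,0,0],"twist": 0,"claw": 0.6}
    - {"linear": [0,0,0],"twist": 0,"claw": 0.6}
    - {"linear": [0,0,0],"twist": 0,"claw": 0.6}
  squeeze: 35

```text
clock: 19.73
position: [0.4828, 0.2278, 0.057]
ee_rot: [0.001, 0.087, 0.996, 0.001]
contact_force: [-0.5, 0.3, 4.0]
width: 0.0619
gripper_force: 39.0
```

>>> drive_tool:
  deltas:
    - {"linear": [0,0,10],"twist": 0,"claw": 0.6}
    - {"linear": [0,0,30],"twist": 0,"claw": 0.6}
    - {"linear": [0,0,65],"twist": 0,"claw": 0.6}
    - {"linear": [0,0,105],"twist": 0,"claw": 0.6}
    - {"linear": [0,0,140],"twist": 0,"claw": 0.6}
    - {"linear": [-2,-15,160],"twist": 0,"claw": 0.6}
    - {"linear": [-6,-40,175],"twist": -6,"claw": 0.6}
    - {"linear": [-12,-80,175],"twist": -12,"claw": 0.6}
    - {"linear": [-18,-120,175],"twist": -18,"claw": 0.6}
    - {"linear": [-25,-160,175],"twist": -24,"claw": 0.6}
    - {"linear": [-31,-200,175],"twist": -30,"claw": 0.6}
    - {"linear": [-37,-240,175],"twist": -36,"claw": 0.6}

```text
clock: 20.73
position: [0.4434, -0.0139, 0.2314]
ee_rot: [-0.0, 0.393, 0.92, -0.0]
contact_force: [0.8, -0.5, -3.3]
width: 0.062
gripper_force: 39.2
```

>>> drive_tool:
  deltas:
    - {"linear": [-6,-40,0],"twist": -6,"claw": 0.6}
    - {"linear": [-12,-80,0],"twist": -12,"claw": 0.6}
    - {"linear": [-18,-120,0],"twist": -18,"claw": 0.6}
    - {"linear": [-25,-160,0],"twist": -24,"claw": 0.6}
    - {"linear": [-32,-200,0],"twist": -30,"claw": 0.6}
    - {"linear": [-38,-240,0],"twist": -36,"claw": 0.6}
    - {"linear": [-45,-280,0],"twist": -42,"claw": 0.6}
    - {"linear": [-50,-310,0],"twist": -46,"claw": 0.6}
    - {"linear": [-52,-320,0],"twist": -46,"claw": 0.6}
    - {"linear": [-52,-320,0],"twist": -46,"claw": 0.6}
    - {"linear": [-52,-320,0],"twist": -46,"claw": 0.6}

```text
clock: 21.65
position: [0.3924, -0.3316, 0.2308]
ee_rot: [-0.001, 0.72, 0.694, 0.001]
contact_force: [-0.0, -0.3, -2.2]
width: 0.0619
gripper_force: 39.2
```

>>> drive_tool:
  deltas:
    - {"linear": [1,0,-40],"twist": 0,"claw": 0.6}
    - {"linear": [1,0,-80],"twist": 0,"claw": 0.6}
    - {"linear": [1,0,-115],"twist": 0,"claw": 0.6}
    - {"linear": [1,0,-140],"twist": 0,"claw": 0.6}
    - {"linear": [1,0,-155],"twist": 0,"claw": 0.6}
    - {"linear": [1,0,-163],"twist": 0,"claw": 0.6}
    - {"linear": [1,0,-168],"twist": 0,"claw": 0.6}
    - {"linear": [1,0,-172],"twist": 0,"claw": 0.6}
    - {"linear": [1,0,-174],"twist": 0,"claw": 0.6}
    - {"linear": [1,0,-174],"twist": 0,"claw": 0.6}
    - {"linear": [1,0,-174],"twist": 0,"claw": 0.6}

```text
clock: 22.57
position: [0.3945, -0.333, 0.058]
ee_rot: [0.001, 0.719, 0.695, -0.0]
contact_force: [-0.2, 0.5, -1.9]
width: 0.0625
gripper_force: 39.3
```

>>> drive_tool:
  deltas:
    - {"linear": [0,0,-1.5],"twist": 0,"claw": 0.6}
    - {"linear": [0,0,-1.5],"twist": 0,"claw": 0.6}
    - {"linear": [0,0,-1.5],"twist": 0,"claw": 0.85}
    - {"linear": [0,0,-1.5],"twist": 0,"claw": 1}
    - {"linear": [0,0,-1.5],"twist": 0,"claw": 1}
    - {"linear": [0,0,-1.5],"twist": 0,"claw": 1}
    - {"linear": [0,0,15],"twist": 0,"claw": 1}
    - {"linear": [0,0,45],"twist": 0,"claw": 1}
    - {"linear": [0,0,85],"twist": 0,"claw": 1}
    - {"linear": [0,0,125],"twist": 0,"claw": 1}
    - {"linear": [0,10,165],"twist": 2,"claw": 1}
    - {"linear": [0,40,185],"twist": 6,"claw": 1}

```text
clock: 23.57
position: [0.3961, -0.297, 0.2469]
ee_rot: [0.005, 0.682, 0.731, -0.001]
contact_force: [1.4, -0.2, 0.2]
width: 0.0855
gripper_force: 0.0
```

>>> drive_tool:
  deltas:
    - {"linear": [6,40,0],"twist": 6,"claw": 1}
    - {"linear": [12,80,0],"twist": 12,"claw": 1}
    - {"linear": [18,120,0],"twist": 18,"claw": 1}
    - {"linear": [25,160,0],"twist": 24,"claw": 1}
    - {"linear": [32,200,0],"twist": 30,"claw": 1}
    - {"linear": [38,240,0],"twist": 36,"claw": 1}
    - {"linear": [45,280,0],"twist": 42,"claw": 1}
    - {"linear": [51,320,0],"twist": 48,"claw": 1}
    - {"linear": [58,360,0],"twist": 54,"claw": 1}
    - {"linear": [65,400,0],"twist": 60,"claw": 1}
    - {"linear": [72,440,0],"twist": 66,"claw": 1}
    - {"linear": [78,480,0],"twist": 72,"claw": 1}

```text
clock: 24.57
position: [0.4719, 0.1896, 0.242]
ee_rot: [0.0, 0.119, 0.993, -0.0]
contact_force: [0.5, -0.6, -0.1]
width: 0.0852
gripper_force: 0.0
```

>>> drive_tool:
  deltas:
    - {"linear": [6,35,0],"twist": 4,"claw": 1}
    - {"linear": [12,70,0],"twist": 4,"claw": 1}
    - {"linear": [18,105,0],"twist": 4,"claw": 1}
    - {"linear": [24,130,0],"twist": 4,"claw": 1}
    - {"linear": [27,139.5,0],"twist": 4,"claw": 1}
    - {"linear": [27,139.5,0],"twist": 4,"claw": 1}
    - {"linear": [27,139.5,0],"twist": 4,"claw": 1}

```text
clock: 25.15
position: [0.4986, 0.3263, 0.2415]
ee_rot: [-0.001, 0.087, 0.996, -0.001]
contact_force: [-0.5, -0.7, 0.2]
width: 0.0853
gripper_force: 0.0
```

Run:
```python
from h import *
im2,ms=snap('side','s9.png'); im,mt=snap('top','t9.png')
u=np.hstack([cv2.resize(im2[130:240,230:390],(400,300),interpolation=2),cv2.resize(im[130:280,200:400],(400,300),interpolation=2)])
cv2.imwrite('pics/c9.png',cv2.cvtColor(u,cv2.COLOR_RGB2BGR)); print(sensors.get_state()['position'])
```

```text
[0.49860973 0.32535341 0.24192793]
```

View pics/c9.png

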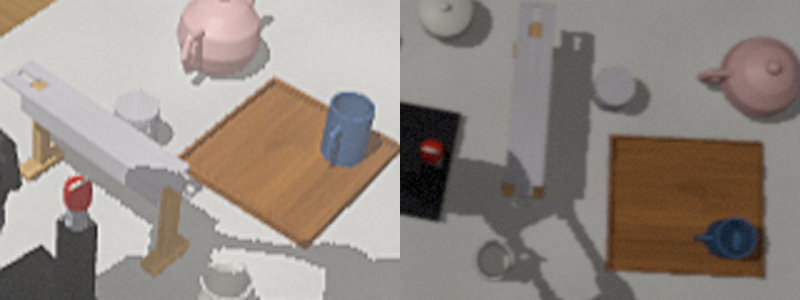

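The blue mug stands upright in the tray's near-right corner (735,238 in the top crop). Next, white.

>>> drive_tool:
  deltas:
    - {"linear": [1,1,-40],"twist": 0,"claw": 1}
    - {"linear": [1,1,-75],"twist": 0,"claw": 1}
    - {"linear": [1,1,-105],"twist": 0,"claw": 1}
    - {"linear": [1,1,-130],"twist": 0,"claw": 1}
    - {"linear": [1,1,-150],"twist": 0,"claw": 1}
    - {"linear": [1,1,-170],"twist": 0,"claw": 1}
    - {"linear": [1,1,-185],"twist": 0,"claw": 1}
    - {"linear": [1,1,-185],"twist": 0,"claw": 1}
    - {"linear": [1,1,-185],"twist": 0,"claw": 0.8}
    - {"linear": [1,1,-185],"twist": 0,"claw": 0.6}
    - {"linear": [1,1,-185],"twist": 0,"claw": 0.6}
    - {"linear": [1,1,-185],"twist": 0,"claw": 0.6}

```text
clock: 26.25
position: [0.501, 0.328, 0.0588]
ee_rot: [0.001, 0.087, 0.996, 0.001]
contact_force: [0.2, -1.3, 3.0]
width: 0.0613
gripper_force: 38.7
```

>>> drive_tool:
  deltas:
    - {"linear": [0,0,0],"twist": 0,"claw": 0.6}
    - {"linear": [0,0,0],"twist": 0,"claw": 0.6}
    - {"linear": [0,0,0],"twist": 0,"claw": 0.6}
    - {"linear": [0,0,0],"twist": 0,"claw": 0.6}

```text
clock: 26.58
position: [0.5011, 0.328, 0.0587]
ee_rot: [0.001, 0.087, 0.996, 0.0]
contact_force: [0.5, -2.4, 6.0]
width: 0.0614
gripper_force: 38.9
```

>>> drive_tool:
  deltas:
    - {"linear": [0,0,10],"twist": 0,"claw": 0.6}
    - {"linear": [0,0,30],"twist": 0,"claw": 0.6}
    - {"linear": [0,0,65],"twist": 0,"claw": 0.6}
    - {"linear": [0,0,105],"twist": 0,"claw": 0.6}
    - {"linear": [0,0,145],"twist": 0,"claw": 0.6}
    - {"linear": [0,-10,185],"twist": 0,"claw": 0.6}
    - {"linear": [0,-30,215],"twist": -6,"claw": 0.6}
    - {"linear": [0,-64,220],"twist": -12,"claw": 0.6}
    - {"linear": [0,-104,220],"twist": -18,"claw": 0.6}
    - {"linear": [0,-144,220],"twist": -24,"claw": 0.6}
    - {"linear": [0,-184,220],"twist": -30,"claw": 0.6}
    - {"linear": [0,-224,220],"twist": -36,"claw": 0.6}

```text
clock: 27.58
position: [0.499, 0.1027, 0.2774]
ee_rot: [-0.0, 0.393, 0.92, 0.0]
contact_force: [0.9, -0.3, -1.8]
width: 0.0612
gripper_force: 39.0
```

>>> drive_tool:
  deltas:
    - {"linear": [0,-40,0],"twist": -6,"claw": 0.6}
    - {"linear": [0,-80,0],"twist": -12,"claw": 0.6}
    - {"linear": [0,-120,0],"twist": -18,"claw": 0.6}
    - {"linear": [0,-160,0],"twist": -24,"claw": 0.6}
    - {"linear": [0,-200,0],"twist": -30,"claw": 0.6}
    - {"linear": [0,-240,0],"twist": -36,"claw": 0.6}
    - {"linear": [0,-280,0],"twist": -42,"claw": 0.6}
    - {"linear": [0,-320,0],"twist": -46,"claw": 0.6}
    - {"linear": [-1,-360,0],"twist": -46,"claw": 0.6}
    - {"linear": [-2,-400,0],"twist": -46,"claw": 0.6}
    - {"linear": [-3,-430,0],"twist": -46,"claw": 0.6}
    - {"linear": [-3.5,-440,0],"twist": -46,"claw": 0.6}

```text
clock: 28.58
position: [0.4958, -0.3407, 0.2766]
ee_rot: [0.001, 0.721, 0.693, -0.001]
contact_force: [0.5, 0.3, -1.6]
width: 0.0614
gripper_force: 39.0
```

>>> drive_tool:
  deltas:
    - {"linear": [0,0,0],"twist": 0,"claw": 0.6}
    - {"linear": [0,0,-40],"twist": 0,"claw": 0.6}
    - {"linear": [0,0,-80],"twist": 0,"claw": 0.6}
    - {"linear": [0,0,-120],"twist": 0,"claw": 0.6}
    - {"linear": [0,0,-150],"twist": 0,"claw": 0.6}
    - {"linear": [0,0,-175],"twist": 0,"claw": 0.6}
    - {"linear": [0,0,-190],"twist": 0,"claw": 0.6}
    - {"linear": [0,0,-200],"twist": 0,"claw": 0.6}
    - {"linear": [0,0,-208],"twist": 0,"claw": 0.6}
    - {"linear": [0,0,-214],"twist": 0,"claw": 0.6}
    - {"linear": [0,0,-217],"twist": 0,"claw": 0.6}
    - {"linear": [0,0,-217],"twist": 0,"claw": 0.6}

```text
clock: 29.58
position: [0.4967, -0.3358, 0.0603]
ee_rot: [0.0, 0.719, 0.695, 0.0]
contact_force: [-0.1, -1.2, -2.0]
width: 0.0612
gripper_force: 39.0
```

>>> drive_tool:
  deltas:
    - {"linear": [0,0,-1.5],"twist": 0,"claw": 0.6}
    - {"linear": [0,0,-2.5],"twist": 0,"claw": 0.6}
    - {"linear": [0,0,-2.5],"twist": 0,"claw": 0.85}
    - {"linear": [0,0,-2.5],"twist": 0,"claw": 1}
    - {"linear": [0,0,-2.5],"twist": 0,"claw": 1}
    - {"linear": [0,0,-2.5],"twist": 0,"claw": 1}
    - {"linear": [0,0,15],"twist": 0,"claw": 1}
    - {"linear": [0,0,45],"twist": 0,"claw": 1}
    - {"linear": [0,0,85],"twist": 0,"claw": 1}
    - {"linear": [0,0,125],"twist": 0,"claw": 1}
    - {"linear": [0,10,165],"twist": 2,"claw": 1}
    - {"linear": [0,40,190],"twist": 6,"claw": 1}

```text
clock: 30.58
position: [0.498, -0.3, 0.2544]
ee_rot: [0.004, 0.682, 0.731, -0.001]
contact_force: [1.1, -0.3, 1.3]
width: 0.0856
gripper_force: 0.0
```

>>> drive_tool:
  deltas:
    - {"linear": [6,40,0],"twist": 6,"claw": 1}
    - {"linear": [12,80,0],"twist": 12,"claw": 1}
    - {"linear": [18,120,0],"twist": 18,"claw": 1}
    - {"linear": [24,160,0],"twist": 24,"claw": 1}
    - {"linear": [30,200,0],"twist": 30,"claw": 1}
    - {"linear": [36,240,0],"twist": 36,"claw": 1}
    - {"linear": [42,280,0],"twist": 42,"claw": 1}
    - {"linear": [48,320,0],"twist": 48,"claw": 1}
    - {"linear": [54,360,0],"twist": 54,"claw": 1}
    - {"linear": [60,400,0],"twist": 60,"claw": 1}
    - {"linear": [66,440,0],"twist": 66,"claw": 1}
    - {"linear": [72,480,0],"twist": 72,"claw": 1}

```text
clock: 31.58
position: [0.5683, 0.186, 0.2502]
ee_rot: [0.0, 0.119, 0.993, 0.0]
contact_force: [0.1, -1.3, 0.0]
width: 0.0854
gripper_force: 0.0
```

>>> drive_tool:
  deltas:
    - {"linear": [6,35,0],"twist": 4,"claw": 1}
    - {"linear": [12,70,0],"twist": 4,"claw": 1}
    - {"linear": [17,105,0],"twist": 4,"claw": 1}
    - {"linear": [19,127,0],"twist": 4,"claw": 1}
    - {"linear": [19,127,0],"twist": 4,"claw": 1}
    - {"linear": [19,127,0],"twist": 4,"claw": 1}
    - {"linear": [19,127,0],"twist": 4,"claw": 1}

```text
clock: 32.17
position: [0.5872, 0.3104, 0.2498]
ee_rot: [-0.0, 0.087, 0.996, -0.001]
contact_force: [0.1, 0.6, -0.0]
width: 0.0853
gripper_force: 0.0
```

Run:
```python
from h import *
im,m=snap('wrist','w10.png');pickle.dump(m,open('w10.pkl','wb')); s=sensors.get_state();print(s['position'],s['ee_rot'])
# green rim centroid in wrist
h,ss,v=hsv(im); c=big((h>40)&(h<85)&(ss>25)&(v>60),(80,60,420,330)); print(cv2.boundingRect(c),cen(c),cv2.contourArea(c)); print(proj(m,[.588,.3109,.084],True))
im2,mt=snap('top','t10.png')
h,ss,v=hsv(im2); c=big((h>100)&(h<125)&(ss>90),(300,200,390,280)); print('blue',cv2.boundingRect(c))
for p in [(.4967,-.3358),(.3945,-.333)]: print(proj(mt,[*p,.084]))
z=np.zeros(v.shape); b=im2[185:265,300:390]; 
c=big((ss<60)&(v>100),(305,195,388,262)); print('white',cv2.boundingRect(c),cv2.contourArea(c))
```

```text
[0.58728598 0.30990695 0.24999708] [-1.31443086e-04  8.74502138e-02  9.96168785e-01 -4.42174035e-04]
(223, 135, 61, 78) [252.85362608 168.76474828] 3006.0
[253.24584565 172.80813708]
blue (349, 240, 29, 19)
[367.72626193 214.63667617]
[368.1378575  248.15919191]
white (305, 195, 83, 67) 513.0
```

The green rim is where predicted. I take it now; colour and pocket identify it against the purple ones.

>>> drive_tool:
  deltas:
    - {"linear": [0.5,0.5,-40],"twist": 0,"claw": 1}
    - {"linear": [0.5,0.5,-80],"twist": 0,"claw": 1}
    - {"linear": [0.5,0.5,-110],"twist": 0,"claw": 1}
    - {"linear": [0.5,0.5,-135],"twist": 0,"claw": 1}
    - {"linear": [0.5,0.5,-155],"twist": 0,"claw": 1}
    - {"linear": [0.5,0.5,-175],"twist": 0,"claw": 1}
    - {"linear": [0.5,0.5,-192],"twist": 0,"claw": 1}
    - {"linear": [0.5,0.5,-192],"twist": 0,"claw": 1}
    - {"linear": [0.5,0.5,-192],"twist": 0,"claw": 0.8}
    - {"linear": [0.5,0.5,-192],"twist": 0,"claw": 0.6}
    - {"linear": [0.5,0.5,-192],"twist": 0,"claw": 0.6}
    - {"linear": [0.5,0.5,-192],"twist": 0,"claw": 0.6}

```text
clock: 33.27
position: [0.5891, 0.3115, 0.0598]
ee_rot: [0.002, 0.087, 0.996, 0.001]
contact_force: [0.9, -2.1, 1.9]
width: 0.0613
gripper_force: 38.8
```

>>> drive_tool:
  deltas:
    - {"linear": [0,0,0],"twist": 0,"claw": 0.6}
    - {"linear": [0,0,0],"twist": 0,"claw": 0.6}
    - {"linear": [0,0,0],"twist": 0,"claw": 0.6}
    - {"linear": [0,0,0],"twist": 0,"claw": 0.6}

```text
clock: 33.6
position: [0.5892, 0.3115, 0.0598]
ee_rot: [0.002, 0.087, 0.996, 0.0]
contact_force: [0.4, -2.3, 5.8]
width: 0.0615
gripper_force: 39.2
```

>>> drive_tool:
  deltas:
    - {"linear": [0,0,10],"twist": 0,"claw": 0.6}
    - {"linear": [0,0,30],"twist": 0,"claw": 0.6}
    - {"linear": [0,0,65],"twist": 0,"claw": 0.6}
    - {"linear": [0,0,105],"twist": 0,"claw": 0.6}
    - {"linear": [0,0,145],"twist": 0,"claw": 0.6}
    - {"linear": [-3,-10,185],"twist": 0,"claw": 0.6}
    - {"linear": [-10,-27,215],"twist": -6,"claw": 0.6}
    - {"linear": [-22,-60,220],"twist": -12,"claw": 0.6}
    - {"linear": [-35,-95,220],"twist": -18,"claw": 0.6}
    - {"linear": [-48,-130,220],"twist": -24,"claw": 0.6}
    - {"linear": [-61,-165,220],"twist": -30,"claw": 0.6}
    - {"linear": [-74,-200,220],"twist": -36,"claw": 0.6}

```text
clock: 34.6
position: [0.5122, 0.1105, 0.278]
ee_rot: [-0.0, 0.393, 0.92, 0.0]
contact_force: [1.8, -0.8, -3.0]
width: 0.0611
gripper_force: 39.4
```

>>> drive_tool:
  deltas:
    - {"linear": [-13,-35,0],"twist": -6,"claw": 0.6}
    - {"linear": [-26,-70,0],"twist": -12,"claw": 0.6}
    - {"linear": [-39,-105,0],"twist": -18,"claw": 0.6}
    - {"linear": [-52,-140,0],"twist": -24,"claw": 0.6}
    - {"linear": [-65,-175,0],"twist": -30,"claw": 0.6}
    - {"linear": [-78,-210,0],"twist": -36,"claw": 0.6}
    - {"linear": [-90,-245,0],"twist": -42,"claw": 0.6}
    - {"linear": [-100,-280,0],"twist": -46,"claw": 0.6}
    - {"linear": [-110,-305,0],"twist": -46,"claw": 0.6}
    - {"linear": [-116.5,-319.5,0],"twist": -46,"claw": 0.6}
    - {"linear": [-116.5,-319.5,0],"twist": -46,"claw": 0.6}
    - {"linear": [-116.5,-319.5,0],"twist": -46,"claw": 0.6}

```text
clock: 35.6
position: [0.3969, -0.2078, 0.2779]
ee_rot: [-0.001, 0.72, 0.694, 0.0]
contact_force: [-0.6, 0.0, -2.8]
width: 0.0615
gripper_force: 39.4
```

>>> drive_tool:
  deltas:
    - {"linear": [0,0,0],"twist": 0,"claw": 0.6}
    - {"linear": [0,0,-40],"twist": 0,"claw": 0.6}
    - {"linear": [0,0,-80],"twist": 0,"claw": 0.6}
    - {"linear": [0,0,-120],"twist": 0,"claw": 0.6}
    - {"linear": [0,0,-150],"twist": 0,"claw": 0.6}
    - {"linear": [0,0,-175],"twist": 0,"claw": 0.6}
    - {"linear": [0,0,-190],"twist": 0,"claw": 0.6}
    - {"linear": [0,0,-200],"twist": 0,"claw": 0.6}
    - {"linear": [0,0,-208],"twist": 0,"claw": 0.6}
    - {"linear": [0,0,-214],"twist": 0,"claw": 0.6}
    - {"linear": [0,0,-217],"twist": 0,"claw": 0.6}
    - {"linear": [0,0,-217],"twist": 0,"claw": 0.6}

```text
clock: 36.6
position: [0.3977, -0.2075, 0.0609]
ee_rot: [-0.0, 0.719, 0.695, 0.0]
contact_force: [0.0, -0.5, -1.1]
width: 0.0611
gripper_force: 39.4
```

>>> drive_tool:
  deltas:
    - {"linear": [0,0,-1.5],"twist": 0,"claw": 0.6}
    - {"linear": [0,0,-2.5],"twist": 0,"claw": 0.6}
    - {"linear": [0,0,-2.5],"twist": 0,"claw": 0.85}
    - {"linear": [0,0,-2.5],"twist": 0,"claw": 1}
    - {"linear": [0,0,-2.5],"twist": 0,"claw": 1}
    - {"linear": [0,0,-2.5],"twist": 0,"claw": 1}
    - {"linear": [0,0,15],"twist": 0,"claw": 1}
    - {"linear": [0,0,45],"twist": 0,"claw": 1}
    - {"linear": [0,0,85],"twist": 0,"claw": 1}
    - {"linear": [0,0,125],"twist": 0,"claw": 1}
    - {"linear": [20,0,165],"twist": 0,"claw": 1}
    - {"linear": [60,0,200],"twist": 0,"claw": 1}

```text
clock: 37.6
position: [0.4456, -0.2081, 0.2553]
ee_rot: [0.001, 0.72, 0.694, -0.0]
contact_force: [1.1, -0.9, 0.7]
width: 0.0857
gripper_force: 0.0
```

>>> drive_tool:
  deltas:
    - {"linear": [40,0,0],"twist": 0,"claw": 1}
    - {"linear": [80,0,0],"twist": 0,"claw": 1}
    - {"linear": [120,0,0],"twist": 0,"claw": 1}
    - {"linear": [160,0,0],"twist": 0,"claw": 1}
    - {"linear": [160,0,0],"twist": 0,"claw": 1}
    - {"linear": [160,0,0],"twist": 0,"claw": 1}
    - {"linear": [160,0,0],"twist": 0,"claw": 1}

```text
clock: 38.18
position: [0.6062, -0.2078, 0.2506]
ee_rot: [-0.001, 0.719, 0.695, -0.001]
contact_force: [-0.2, 0.2, -0.5]
width: 0.0855
gripper_force: 0.0
```

Run:
```python
from h import *
im,m=snap('wrist','w11.png');pickle.dump(m,open('w11.pkl','wb')); s=sensors.get_state();print(s['position'],s['ee_rot'])
print('pred tin',proj(m,[.633,-.156,.064],True)/.64)
im2,ms=snap('side','s11.png');pickle.dump(ms,open('s11.pkl','wb'))
u=np.hstack([cv2.resize(im,(480,360),interpolation=2),cv2.resize(im2[130:250,250:357],(320,360),interpolation=2)])
cv2.imwrite('pics/c11.png',cv2.cvtColor(u,cv2.COLOR_RGB2BGR))
```

```text
[ 0.60577145 -0.20785079  0.25112163] [-6.35575710e-04  7.19354935e-01  6.94642304e-01 -3.76875044e-04]
pred tin [430.42234651 187.56652516]
```

View pics/c11.png

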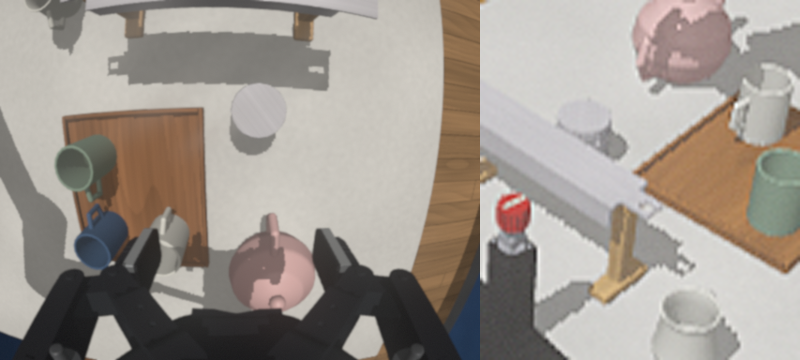

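The tin still stands at its first position (disc at (259,110) against a predicted (258,112)), and all three mugs are upright in the tray. Checking the tin's position and the clearance to the teapot.

Run:
```python
from h import *
W,m=load('w11');S,ms=load('s11');k=512/480
print('tin',onplane(m,259*k,110*k,.064,True).round(4)); 
# side: tin disc centre in crop (585,115)
q=(250+(585-480)/320*107,130+113/3); print(q,tri(ray(m,259*k,110*k,True),ray(ms,*q)))
print('spout',[onplane(m,271*k,215*k,z,True).round(3) for z in(.06,.1)],'pot',onplane(m,272*k,270*k,.06,True).round(3))
print('keeper edge',onplane(m,200*k,15*k,.134,True).round(3))
for n,p in(('green',(88,165)),('blue',(96,245))):print(n,onplane(m,p[0]*k,p[1]*k,.084,True).round(3))
c=big((hsv(W)[1]<30)&(hsv(W)[2]>120),(230,70,320,170));
```

```text
tin [ 0.6339 -0.1531  0.064 ]
(285.109375, 167.66666666666666) (array([ 0.63273982, -0.15366936,  0.06558467]), [np.float64(0.0012758878338322923), np.float64(0.0012758878338319888)])
spout [array([ 0.648, -0.287,  0.06 ]), array([ 0.644, -0.267,  0.1  ])] pot [ 0.652 -0.377  0.06 ]
keeper edge [ 0.579 -0.058  0.134]
green [ 0.423 -0.204  0.084]
blue [ 0.407 -0.319  0.084]
```

>>> drive_tool:
  deltas:
    - {"linear": [7,14,0],"twist": -7,"claw": 1}
    - {"linear": [14,28,0],"twist": -14,"claw": 1}
    - {"linear": [21,42,0],"twist": -21,"claw": 1}
    - {"linear": [27,54.5,0],"twist": -28,"claw": 1}
    - {"linear": [27,54.5,-20],"twist": -35,"claw": 1}
    - {"linear": [27,54.5,-50],"twist": -42,"claw": 1}
    - {"linear": [27,54.5,-80],"twist": -49,"claw": 1}
    - {"linear": [27,54.5,-110],"twist": -56,"claw": 1}
    - {"linear": [27,54.5,-135],"twist": -58,"claw": 1}
    - {"linear": [27,54.5,-135],"twist": -58,"claw": 1}
    - {"linear": [27,54.5,-135],"twist": -58,"claw": 1}

```text
clock: 39.2
position: [0.6323, -0.1535, 0.1162]
ee_rot: [-0.001, 0.966, 0.259, -0.001]
contact_force: [1.3, -1.0, -0.4]
width: 0.0852
gripper_force: 0.0
```

Run:
```python
from h import *
im,m=snap('wrist','w12.png');s=sensors.get_state();print(s['position'])
h,ss,v=hsv(im); print('pred',proj(m,[.633,-.1535,.064],True),[proj(m,[.633+.032*np.cos(a),-.1535+.032*np.sin(a),.064],True).round(0).tolist() for a in(0,1.57,3.14,4.71)])
g=cv2.cvtColor(im,cv2.COLOR_RGB2GRAY); c=cv2.HoughCircles(cv2.medianBlur(g,5),cv2.HOUGH_GRADIENT,1,40,param1=80,param2=22,minRadius=30,maxRadius=75); print(c)
```

```text
[ 0.63377046 -0.15397375  0.11787222]
pred [251.78162406 215.54787108] [[277.0, 176.0], [210.0, 193.0], [229.0, 251.0], [291.0, 236.0]]
[[[252.5 220.5  50. ]
  [461.5 291.5  61. ]
  [106.5 214.5  46.6]
  [137.5 272.5  34.2]
  [212.5 306.5  32.5]]]
```

>>> drive_tool:
  deltas:
    - {"linear": [0,0,-25],"twist": 0,"claw": 1}
    - {"linear": [0,0,-45],"twist": 0,"claw": 1}
    - {"linear": [0,0,-62],"twist": 0,"claw": 1}
    - {"linear": [0,0,-76],"twist": 0,"claw": 1}
    - {"linear": [0,0,-76],"twist": 0,"claw": 1}
    - {"linear": [0,0,-76],"twist": 0,"claw": 0.8}
    - {"linear": [0,0,-76],"twist": 0,"claw": 0.6}
    - {"linear": [0,0,-76],"twist": 0,"claw": 0.6}
    - {"linear": [0,0,-76],"twist": 0,"claw": 0.6}
    - {"linear": [0,0,-76],"twist": 0,"claw": 0.6}
    - {"linear": [0,0,-76],"twist": 0,"claw": 0.6}
    - {"linear": [0,0,-76],"twist": 0,"claw": 0.6}

```text
clock: 40.25
position: [0.6356, -0.1541, 0.0432]
ee_rot: [0.001, 0.966, 0.259, 0.002]
contact_force: [0.1, 0.4, 6.3]
width: 0.0629
gripper_force: 39.4
```

>>> drive_tool:
  deltas:
    - {"linear": [0,0,10],"twist": 0,"claw": 0.6}
    - {"linear": [0,0,35],"twist": 0,"claw": 0.6}
    - {"linear": [0,0,70],"twist": 0,"claw": 0.6}
    - {"linear": [0,0,110],"twist": 2,"claw": 0.6}
    - {"linear": [-10,-4,130],"twist": 9,"claw": 0.6}
    - {"linear": [-40,-17,130],"twist": 16,"claw": 0.6}
    - {"linear": [-70,-30,130],"twist": 23,"claw": 0.6}
    - {"linear": [-95,-42,130],"twist": 30,"claw": 0.6}
    - {"linear": [-115,-52,130],"twist": 37,"claw": 0.6}
    - {"linear": [-131.5,-58,130],"twist": 44,"claw": 0.6}
    - {"linear": [-131.5,-58,130],"twist": 51,"claw": 0.6}
    - {"linear": [-131.5,-58,130],"twist": 58,"claw": 0.6}

```text
clock: 41.25
position: [0.501, -0.2119, 0.1714]
ee_rot: [0.0, 0.718, 0.696, -0.0]
contact_force: [-0.2, -0.1, -2.4]
width: 0.063
gripper_force: 39.2
```

>>> drive_tool:
  deltas:
    - {"linear": [0,0,0],"twist": 0,"claw": 0.6}
    - {"linear": [0,0,0],"twist": 0,"claw": 0.6}
    - {"linear": [0,0,-30],"twist": 0,"claw": 0.6}
    - {"linear": [0,0,-60],"twist": 0,"claw": 0.6}
    - {"linear": [0,0,-85],"twist": 0,"claw": 0.6}
    - {"linear": [0,0,-100],"twist": 0,"claw": 0.6}
    - {"linear": [0,0,-110],"twist": 0,"claw": 0.6}
    - {"linear": [0,0,-116],"twist": 0,"claw": 0.6}
    - {"linear": [0,0,-120],"twist": 0,"claw": 0.6}
    - {"linear": [0,0,-122],"twist": 0,"claw": 0.6}
    - {"linear": [0,0,-122],"twist": 0,"claw": 0.6}

```text
clock: 42.17
position: [0.5031, -0.2119, 0.0494]
ee_rot: [0.001, 0.719, 0.695, 0.0]
contact_force: [-0.5, 0.3, -1.2]
width: 0.0634
gripper_force: 39.2
```

>>> drive_tool:
  deltas:
    - {"linear": [0,0,-1],"twist": 0,"claw": 0.6}
    - {"linear": [0,0,-1.5],"twist": 0,"claw": 0.6}
    - {"linear": [0,0,-1.5],"twist": 0,"claw": 0.8}
    - {"linear": [0,0,-1.5],"twist": 0,"claw": 0.9}
    - {"linear": [0,0,-1.5],"twist": 0,"claw": 0.9}
    - {"linear": [0,0,-1.5],"twist": 0,"claw": 0.9}
    - {"linear": [0,0,15],"twist": 0,"claw": 0.9}
    - {"linear": [0,0,45],"twist": 0,"claw": 0.9}
    - {"linear": [0,0,85],"twist": 0,"claw": 0.9}
    - {"linear": [0,0,125],"twist": 0,"claw": 0.9}
    - {"linear": [0,0,165],"twist": 0,"claw": 0.9}
    - {"linear": [0,0,200],"twist": 0,"claw": 0.9}

```text
clock: 43.17
position: [0.5025, -0.2115, 0.2511]
ee_rot: [0.001, 0.719, 0.695, 0.0]
contact_force: [0.4, -0.3, -1.1]
width: 0.0767
gripper_force: 0.0
```

>>> drive_tool:
  deltas:
    - {"linear": [-20,35,20],"twist": 0,"claw": 0.9}
    - {"linear": [-40,70,40],"twist": 0,"claw": 0.9}
    - {"linear": [-40,70,80],"twist": 0,"claw": 0.9}
    - {"linear": [-40,70,120],"twist": 0,"claw": 0.9}
    - {"linear": [-40,70,120],"twist": 0,"claw": 0.9}
    - {"linear": [-40,70,120],"twist": 0,"claw": 0.9}
    - {"linear": [-40,70,120],"twist": 0,"claw": 0.9}

```text
clock: 43.75
position: [0.4622, -0.1414, 0.3681]
ee_rot: [0.0, 0.719, 0.695, 0.0]
contact_force: [-0.1, 0.5, -0.7]
width: 0.0766
gripper_force: 0.0
```

Run:
```python
from h import *
im,m=snap('wrist','w13.png');im2,ms=snap('side','s13.png')
u=np.hstack([cv2.resize(im,(440,330),interpolation=2),cv2.resize(im2[120:270,220:390],(360,330),interpolation=2)])
cv2.imwrite('pics/c13.png',cv2.cvtColor(u,cv2.COLOR_RGB2BGR))
```

```text
(no output)
```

View pics/c13.png

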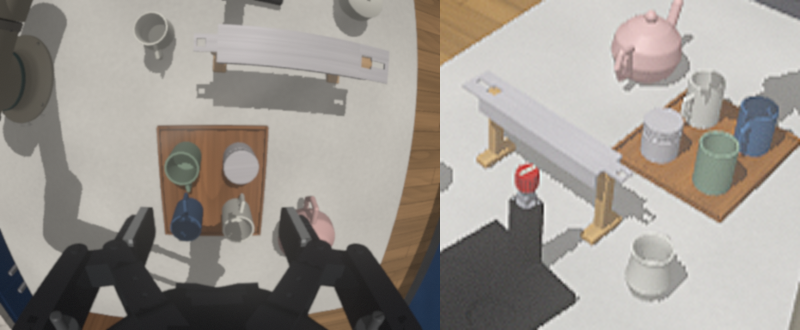

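The tin and three mugs stand upright on the tray, the keeper lies level over the rail, the knob is still latched and the teapot and jug have not moved.

```bash
python3 -c "
from rig import manip; print(manip.sign_off())"
```

```text
the job is handed in; nothing more can be done
None
```

The job is handed in: the plunger is latched open, the keeper hangs level over the middle of the rail, and the blue, white and green mugs (the yellow one was absent) and the tea tin stand upright on the tray.

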